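# Open the clamp jig to its marked notch and set the gauge in the jaws

## Robot

A 7-joint arm with a two-finger parallel gripper is mounted at the origin on the work surface. World frame = base frame: x ahead of the robot, y to its left, z up, the work surface at z = 0. Lengths are in mm, angles in rad, forces in N, time in s.
With the tool pointing down it reaches from about 400 to 875 mm from the base axis. Payload 4.4 kg.
Tool frame: the origin (TCP) lies between the finger pads; the fingertips stand 17 mm ahead of it and the grasp point (between the pads) lies 2 mm behind it; z points along the fingers, y is the line along which they close (so a half turn about z gives the same grasp; the last joint's range is limited). The gripper opens to 85 mm and grips with 20 to 120 N. Pads are 22 mm wide; open, the fingers measure 114 mm over their backs; the gripper's body (76 mm by 85 mm) begins 54 mm behind the grasp point. The pads swing forward as they close: fully open they stand 13 mm farther back than shut.
Start: joints at [-1.256, 0.628, 0.038, 1.517, -0.027, 0.996, -0.02], TCP at [241.559, 603.462, 248.313] pointing down, gripper open.
Joint ranges: [-3.06, 3.06], [-0.37, 2.12], [-1.25, 1.32], [0.18, 2.47], [-1.1, 4.24], [0.23, 1.98], [-2.94, 2.94]. Speed limits (rad/s): [2.57, 2.57, 3.14, 3.14, 3.14, 3.14, 3.14].

## Interface

Orientations are given as [roll, pitch, yaw] about the fixed x, y, z axes, in that order (R = Rz(yaw) Ry(pitch) Rx(roll)).
In Python, from cell import sensors, get_image, ctrl gives the robot as it stands.
- The arm moves only by the tool send_rows, never from a script. Its argument "series" is a list of rows, each a list of 3 entries, a list of its own where there are three numbers: the finger opening in mm, from 0 to 85.4, then the shift along the world's x, y, z in units of 60 mm (1.0 is 60 mm), then the turn, a rotation vector about the world's x, y, z in units of 5 degrees (1.0 is 5 degrees). A call has 1 to 8 rows; each row shifts and turns the commanded pose from where the row before left it; what a row does not reach is not made up. A row lasts 1/8 s, in which the tool goes at most 62.5 mm and 10.7 degrees, less where a joint would pass 70% of its speed; a pose out of reach is approached as far as the arm can. A call is refused whole if a number of a shift passes 1 or a number of a turn 1, either way. A call with a gripper value outside its range is refused whole. The fingers move at their own pace and stop on an object; the grip force is fixed at half the most. Time passes only in rows, so rows that do not move let the fingers close. It gives the time, the measured TCP pose, the force, the opening and the grip force at its end, in the units of the state.
- sensors.read_state(): the state, without advancing time (a new reading comes with each control period).
- get_image(name): name is "side" or "top"; returns a dict with "img" (480x640x3 uint8, red, green, blue), "depth" (480x640 float32, mm along the optical axis (not along the pixel's ray), 0 where there is no reading), "vfov" (degrees; the focal length in pixels is half the picture's height over the tangent of half this angle, whatever the lens; pixels are square), "cx", "cy" (the principal point, pixels), "k1" (the pictures are not rectified: a ray, as slopes to the right and down, at radius r is drawn at 1 + k1 r^2 times it, then the intrinsics apply), "world_to_cam" (4x4, takes a point from world to camera coordinates). Camera axes: x right, y down, z forward; pixel columns grow to the right and rows downward; lengths in mm; the calibration is good to about 2 mm. A picture is of the moment at which its call begins.
- ctrl.finish_job(): hands the job in; it is judged then, once.
The state is a dict: "clock": time; "qpos": joint angles; "qd": joint speeds; "tau": joint torques, N m; "eef_pos": TCP position; "tool_rot": TCP orientation; "force": force on the tool from outside, world axes, zero at the start; "torque": the same for the moment, N m; "width": finger opening in mm; "gripper_force": force on a finger pad.
Only numpy, scipy, OpenCV 4.12 (cv2) and the standard library are available. Lean on these libraries where they do the work, as an engineer would, in place of code of your own. Each camera call takes 0.05 s, during which the arm holds its last target. There are 200 camera calls.

## Task

Throw the ball-ended lever of the clamp jig from its long slot into the notch with the arrow, so that it springs fully home there and the jaws open. Then take the gauge with the flat rectangular handle from the wooden rack and slide its blade down between the sloping jaws, about midway along them, until its shoulder rests on the jaws; let go and leave it standing there. Leave the other things where they are.

Things in the scene. Friction and masses are not known exactly. Their poses are not given: they have to be found in the camera images.
- jig: Clamp jig bolted to the bench. Origin on the bench top; x runs from the robot's side to the far side, y to the left, z up. Base plate 200 x 235 x 8 mm (x -90 to +110 mm, y -62 to +173 mm). The jaws stand at y -30 to +30 mm; the lever and its gate are at the left, y about +115 mm.
- lever_ball (a point): Centre of the lever's black ball, 28 mm across, on a 10 mm rod. Pivot in the jig frame: x 10, y 115, z 35 mm. With L = lever, S = lever_side, the ball lies from the pivot, along jig axes, at 150 mm times (cos(0.2-S) sin(L-0.54), sin(0.2-S), cos(0.2-S) cos(L-0.54)). Only the rod is within 35 mm below it.
- lever (a joint): Swing along the gate, rad, 0 to 1.13; grows as the ball goes to jig +x. Starts in the long slot (0 to 0.31); then a tooth, the marked notch (middle 0.70, engaged 0.65 to 0.75), a tooth, and a last, unmarked notch at 1.08. Stays where left; 1 N at the ball moves it. It drives the moving jaw: gap = 0.5 mm + 10 mm per rad, 7.5 mm at the marked notch.
- lever_side (a joint): Sideways lean of the lever, rad: 0 = sprung outwards (to jig +y), fully into a notch or the slot; grows as the ball is pulled to jig -y (towards the jaws), range 0 to 0.24. A spring of 3 to 5 N at the ball drives it back to 0. The rod clears the gate's teeth above 0.18; it rests on a tooth at about 0.17.
- notch (a point): Point in the middle of the marked notch of the steel comb-shaped gate: the notch of two that has a dark raised arrow standing on the outer side of the gate and pointing at it (the notch next to the long slot). The gate's teeth are 10 mm high, their tops 93 mm from the lever's pivot.
- jaw_fixed: Frame of the jaw gap: two aluminium jaws, each 22 mm thick, 60 wide (y), 55 high. Origin: centre of the gap's mouth, level with the jaws' tops, when the lever is in the marked notch; 130 mm above the bench. z points out of the gap, leaning 35 degrees from vertical to jig -x; the blade goes in along -z. x is across the gap, up the slope; y along it. Gap then x -3.75 to +3.75 mm, 55 deep.
- rack: Wooden gauge rack 60 x 140 x 56 mm, fixed, origin at the centre of its underside. Two 8 x 30 mm slots, 52 mm deep, at y +34 and -34 mm; each holds one gauge upright.
- gauge: The gauge to use: steel blade 4 mm thick (x), 24 wide (y), 50 long, its last 8 mm thinned to 2 x 18, under a grey rectangular handle 16 (x) x 36 (y) x 50 mm high. Origin at the blade's tip, z up the blade; shoulder (handle's underside) at z 50 mm, handle's top at 100. Stands upright in either slot of the rack, shoulder on the rack's top. 120 g. Same when turned half round about z.
- gauge_shoulder (a point): Point on the gauge's axis at its shoulder, 50 mm above the blade's tip.
- gauge_round: The other gauge in the rack, not wanted: same blade, round grey handle 26 mm in diameter and 50 mm high. Leave it in its slot.
- driver: Bystander: black electric screwdriver, about 215 mm long, lying on the bench.
- covers: Bystander: stack of four white round covers, 156 mm in diameter, 44 mm high.
- bracket: Bystander: small aluminium angle bracket, 30 x 50 x 34 mm.
- collar: Bystander: steel collar, 44 mm in diameter, 16 mm high.
- cup: Bystander: white cup, 70 mm in diameter, 80 mm high.
- wrench: Bystander: wrench 160 mm long, lying on the bench.
- moulding: Bystander: white cross-shaped plastic moulding, 200 x 100 x 12 mm.
There are look-alikes about, which are no part of the job. What is shaped like the gauge but blue is not meant.

How it is judged:
By the outcome, as a careful person would: the job done as asked, in the order asked, and still so for the second after the job is handed in, with the robot touching nothing.
It also fails if it takes over 64 s, if anything falls off the work surface, if the arm or the gripper's body presses on something with over 40 N, if the wrist force passes 120 N, or if a joint passes its speed limit or range.

## Working session

There is one attempt and no reset: what is moved stays moved. The work goes in short steps, Python scripts to look and compute and a tool call to move; the robot and the scene stay as the last step left them, time stands still between calls to the robot, and variables do not carry over. Pictures are saved under pics/ and viewed, at most 10 in all, crops included, and the job is handed in when it is done.

Besides the shell and the picture viewer there is one more tool, called after "Request:" as name(argument=value, ...), one argument or row to a line, values as JSON. send_rows: Moves the arm, as the interface text tells. Its arguments: {"type":"object","properties":{"series":{"type":"array"}},"required":["series"]}

```bash
ls; mkdir -p pics; cat > h.py <<'E'
import numpy as np, cv2, pickle
from cell import sensors, get_image, ctrl
def grab(n, tag):
    d=get_image(n); cv2.imwrite(f'pics/{tag}.png', d['img'][:,:,::-1]); pickle.dump(d,open(f'{tag}.pkl','wb')); return d
def load(tag): return pickle.load(open(f'{tag}.pkl','rb'))
def K(d):
    f=240/np.tan(np.radians(d['vfov'])/2); return np.array([[f,0,d['cx']],[0,f,d['cy']],[0,0,1.]])
def ray(d,u,v):
    m=K(d); p=cv2.undistortPoints(np.array([[[u,v]]],float),m,np.array([d['k1'],0,0,0.]))[0,0]
    W=d['world_to_cam']; R=W[:3,:3]; return -R.T@W[:3,3], R.T@np.array([p[0],p[1],1.])
def onz(d,u,v,z):
    o,r=ray(d,u,v); return o+r*(z-o[2])/r[2]
def dep(d,u,v):
    o,r=ray(d,u,v); return o+r*d['depth'][int(round(v)),int(round(u))]
def tri(*obs):
    A=np.zeros((3,3));b=np.zeros(3)
    for d,u,v in obs:
        o,r=ray(d,u,v); r=r/np.linalg.norm(r); P=np.eye(3)-np.outer(r,r); A+=P;b+=P@o
    x=np.linalg.solve(A,b)
    return x,[np.linalg.norm(np.cross(x-ray(d,u,v)[0],ray(d,u,v)[1]/np.linalg.norm(ray(d,u,v)[1]))) for d,u,v in obs]
def proj(d,p):
    W=d['world_to_cam']; c=W[:3,:3]@np.asarray(p,float)+W[:3,3]; x=c[:2]/c[2]; x=x*(1+d['k1']*(x@x)); return K(d)[:2,:2]@x+K(d)[:2,2]
E
python3 - <<'E'
from h import *
np.set_printoptions(precision=1,suppress=True)
for n in('side','top'):
    d=grab(n,n+'0'); W=d['world_to_cam']; print(n,d['vfov'],d['cx'],d['cy'],d['k1'],-W[:3,:3].T@W[:3,3],W[2,:3],(d['depth']>0).mean())
print(sensors.read_state())
E
```

```text
pics
side 57.56632458269871 324.1924814924182 238.24506158236395 -0.082249232941274 [ 316.3 -504.9  841.4] [ 0.3  0.6 -0.8] 0.9961360677083333
top 50.92667635728043 319.62199709670784 244.14923674718983 -0.09334442315955435 [ 408.2   32.5 1101.7] [ 0.1 -0.  -1. ] 0.99591796875
{'clock': 0.1, 'qpos': array([-1.3,  0.6,  0. ,  1.5, -0. ,  1. , -0. ]), 'qd': array([ 0., -0., -0., -0.,  0., -0., -0.]), 'tau': array([  0. , -56.5,   1.2, -19.4,   0. ,   0. ,  -0. ]), 'eef_pos': array([241.3, 603. , 247.5]), 'tool_rot': array([-3.1, -0. ,  2.8]), 'force': array([ 0.1,  0.2, -0.1]), 'torque': array([0. , 0.1, 0. ]), 'gripper_force': 0.0, 'width': 85.1679855276452}
```

View pics/side0.png

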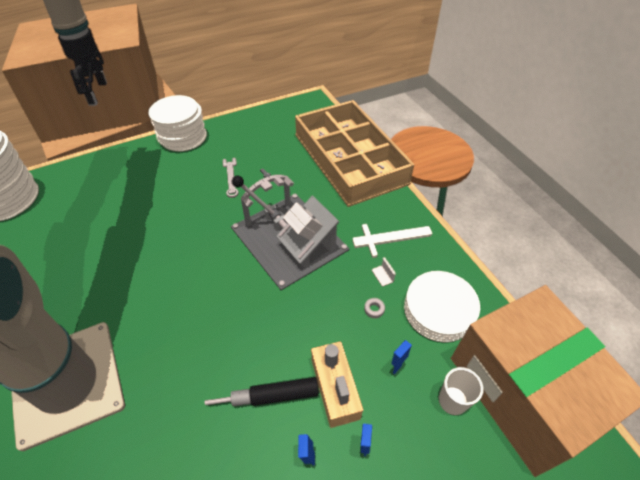

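View pics/top0.png

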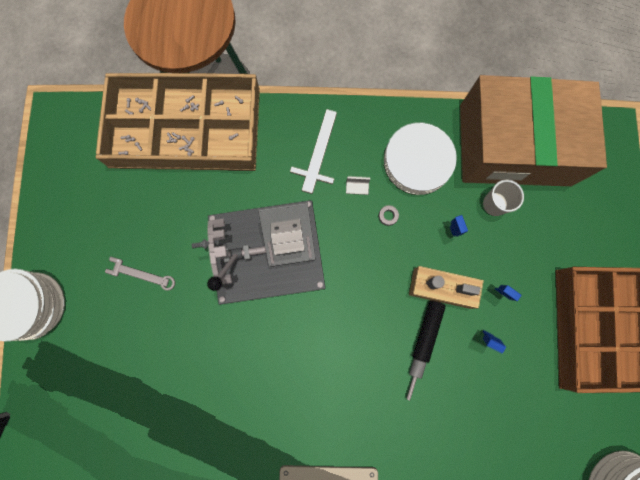

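The side view shows the jig at about (290,235), the lever ball at (238,182), and the rack at (337,383) with its round gauge at (331,354) and rectangular one at (342,390). In the top view the ball is at (215,283), the round gauge at (437,283) and the rectangular one at (469,289).
Look-alikes for the gauge: round grey handle at top (437,283), and blue ones at (458,226), (508,292) and (492,341). My choice is the grey rectangular one at (469,289). I'll check it in a close crop.

```bash
python3 - <<'E'
from h import *
def crop(tag,u,v,w,h,s):
    return cv2.resize(cv2.imread(f'pics/{tag}.png')[v:v+h,u:u+w],None,fx=s,fy=s,interpolation=cv2.INTER_CUBIC)
# pic A: jig from both: each 400 x 400ish
a=crop('top0',190,190,145,130,5); cv2.imwrite('pics/jt.png',a)
a=crop('side0',225,150,130,140,4); b=np.zeros((560,800,3),np.uint8); b[:,:520]=a
r=crop('top0',405,260,90,60,3); b[:180,530:800]=r
r=crop('side0',300,335,67,95,4)[:, :268]; b[180:560,530:798]=r
cv2.imwrite('pics/js.png',b)
E
```

```text
(no output)
```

View pics/jt.png

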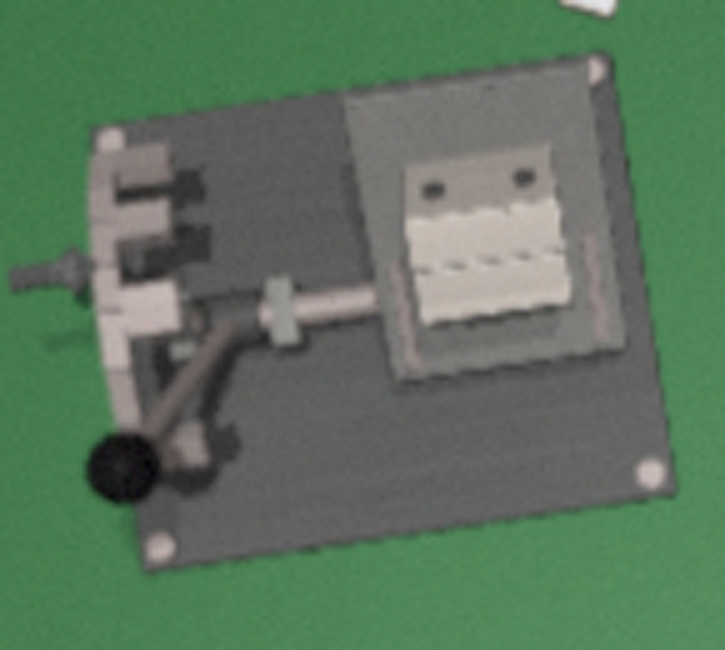

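View pics/js.png

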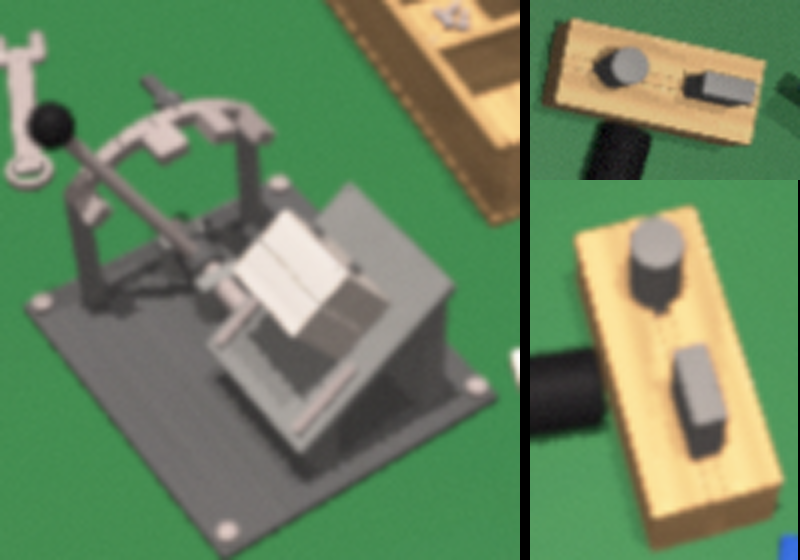

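The crops confirm the grey rectangular handle at the −y slot of the rack (side ≈ (342,384)). The arrow points at the notch just past the first tooth after the long slot (top ≈ (204,245)).

```bash
cat > fit.py <<'E'
from h import *
from scipy.optimize import least_squares
np.set_printoptions(precision=2,suppress=True)
t,s=load('top0'),load('side0')
jt=lambda x,y:(t,190+x/5-.4,190+y/5-.4); js=lambda x,y:(s,225+x/4-.4,150+y/4-.4)
rt=lambda x,y:(t,405+(x-530)/3-.33,260+y/3-.33); rs=lambda x,y:(s,300+(x-530)/4-.38,335+(y-180)/4-.38)
def fit(obs,x0,freez):
    def res(p):
        c,q=np.cos(p[2]),np.sin(p[2]); o=[]
        for (d,u,v),(x,y,z) in obs:
            o+=list(proj(d,[p[0]+c*x-q*y,p[1]+q*x+c*y,z+(p[3] if freez else 0)])-[u,v])
        return o
    r=least_squares(res,x0); return r.x,np.array(r.fun).reshape(-1,2)
C=[(110,173,8),(110,-62,8),(-90,-62,8),(-90,173,8)]
J=list(zip([jt(93,127),jt(608,55),jt(675,493),jt(145,570)],C))+list(zip([js(280,180),js(496,398),js(228,557),js(25,308)],C))
for fz in(0,1):
    p,r=fit(J,[560,150,0.1,0],fz); print('jig',p,np.abs(r).mean())
    if not fz: jp=p
C=[(30,70,56),(30,-70,56),(-30,-70,56),(-30,70,56)]
Rk=list(zip([rt(570,18),rt(765,62),rt(750,143),rt(557,103)],C))+list(zip([rs(575,237),rs(695,207),rs(783,485),rs(652,518)],[C[3],C[0],C[1],C[2]]))
for fz in(0,1):
    p,r=fit(Rk,[480,-250,-0.2,0],fz); print('rack',p,np.abs(r).mean())
    if not fz: rp=p
def W(p,l): c,q=np.cos(p[2]),np.sin(p[2]); return np.array([p[0]+c*l[0]-q*l[1],p[1]+q*l[0]+c*l[1],l[2]])
print('slot -34 at',W(rp,(0,-34,106)))
print('gauge top',tri(rt(729,89),rs(699,376)),'round top',tri(rt(629,67),rs(657,241)))
print('round exp',W(rp,(0,34,106)))
print('ball',tri(jt(124,468),js(51,125)))
def ball(L,S): return W(jp,np.array([10,115,35])+150*np.array([np.cos(.2-S)*np.sin(L-.54),np.sin(.2-S),np.cos(.2-S)*np.cos(L-.54)]))
for L in (0,.05,.1,.15,.3): print(L,ball(L,0))
# rack wall & handle depth check, jaws
for u,v in ((470,289),): print(dep(t,u,v))
print('mouth now: gap line ends', tri(jt(415,272),js(240,268)),)
E
python3 fit.py
```

```text
jig [554.25  91.22   0.17   0.  ] 0.7618565108967612
jig [554.99  92.62   0.17  -4.43] 0.5945096315106486
rack [ 482.5  -240.74   -0.2     0.  ] 0.28852782825308765
rack [ 482.38 -240.79   -0.2     0.88] 0.3054407640124701
slot -34 at [ 475.86 -274.08  106.  ]
gauge top (array([ 474.96, -272.14,  112.45]), [np.float64(0.9528460910873039), np.float64(0.9528460910872196)]) round top (array([ 488.53, -206.52,  107.58]), [np.float64(0.8926127745779906), np.float64(0.892612774578152)])
round exp [ 489.14 -207.39  106.  ]
ball (array([470.91, 223.91, 167.71]), [np.float64(0.041237822091577024), np.float64(0.04123782209162388)])
0 [464.58 222.48 161.09]
0.05 [470.88 223.59 164.71]
0.1 [477.35 224.73 168.01]
0.15 [483.98 225.89 170.97]
0.3 [504.61 229.52 177.8 ]
[ 475.28 -272.65  103.34]
mouth now: gap line ends (array([548.15, 124.68, 112.2 ]), [np.float64(7.3691770507638426), np.float64(7.369177050763941)])
```

```bash
cat >> h.py <<'E'
from scipy.spatial.transform import Rotation as Ro
def go(pos,R):
    """print shift (60 mm units) and turn (5 deg units) from the measured pose to the goal"""
    s=sensors.read_state(); R0=Ro.from_euler('xyz',s['tool_rot'])
    print('shift',np.round((np.array(pos)-s['eef_pos'])/60,2),'turn',np.round(np.degrees((R*R0.inv()).as_rotvec())/5,2),'|',s['clock'],np.round(s['eef_pos'],1),np.round(s['force'],1),np.round(s['width'],1))
def down(yaw): return Ro.from_euler('xyz',[np.pi,0,yaw])
E
python3 - <<'E'
from h import *
print(sensors.read_state()['tool_rot'])
go([471,224,230],down(np.pi+.17))
E
```

```text
[-3.13990154e+00 -1.14720699e-05  2.76079916e+00]
shift [ 3.83 -6.32 -0.29] turn [ 0.02 -0.    6.31] | 0.1 [241.3 603.  247.5] [ 0.1  0.2 -0.1] 85.2
```

Request:
send_rows(
  series=[
    [85, [0.48, -0.79, -0.04], [0, 0, 0.79]],
    [85, [0.48, -0.79, -0.04], [0, 0, 0.79]],
    [85, [0.48, -0.79, -0.04], [0, 0, 0.79]],
    [85, [0.48, -0.79, -0.04], [0, 0, 0.79]],
    [85, [0.48, -0.79, -0.04], [0, 0, 0.79]],
    [85, [0.48, -0.79, -0.04], [0, 0, 0.79]],
    [85, [0.48, -0.79, -0.04], [0, 0, 0.79]],
    [85, [0.47, -0.79, -0.01], [0, 0, 0.78]],
  ],
)

```text
clock: 1.1
eef_pos: [471.9, 222.5, 230.6]
tool_rot: [-3.141, -0.001, -2.969]
force: [0.8, 1.4, 0.5]
width: 84.9
gripper_force: 0.0
```

```bash
python3 - <<'E'
from h import *
go([471,224,163],down(np.pi+.17)); print(sensors.read_state()['qpos'])
d=grab('side','side1')
c=cv2.resize(cv2.imread('pics/side1.png')[80:320,160:400],None,fx=2.5,fy=2.5,interpolation=cv2.INTER_CUBIC); cv2.imwrite('pics/c1.png',c)
E
```

```text
shift [-0.02  0.02 -1.13] turn [ 0.   -0.01 -0.02] | 1.1 [471.9 222.5 230.6] [0.8 1.4 0.5] 84.9
[-0.41940604  0.46981891 -0.10777891  1.89088368  0.06887412  0.78505846
  1.17859552]
```

View pics/c1.png

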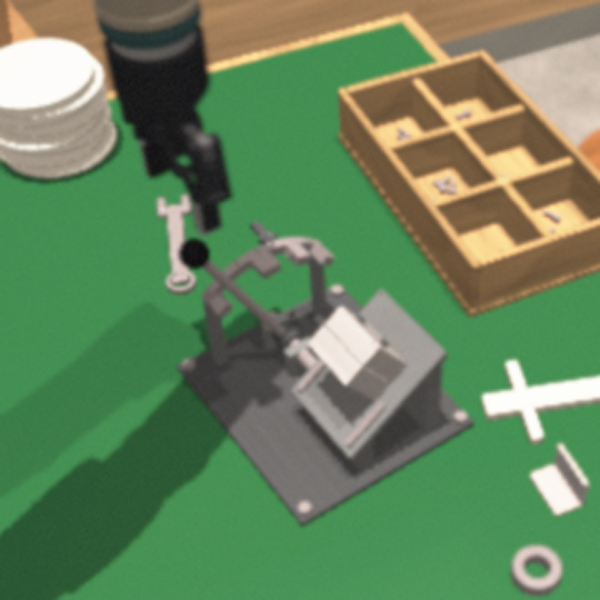

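The crop shows the ball at (194,253) with the open fingers above it, the near finger's tip at (208,222). I'll descend over the ball and close.

Request:
send_rows(
  series=[
    [85, [-0.01, 0.02, -0.4], [0, 0, 0]],
    [85, [-0.01, 0, -0.4], [0, 0, 0]],
    [85, [0, 0, -0.33], [0, 0, 0]],
    [28, [0, 0, 0], [0, 0, 0]],
    [24, [0, 0, 0], [0, 0, 0]],
    [20, [0, 0, 0], [0, 0, 0]],
    [15, [0, 0, 0], [0, 0, 0]],
    [15, [0, 0, 0], [0, 0, 0]],
  ],
)

```text
clock: 2.15
eef_pos: [470.0, 225.5, 163.8]
tool_rot: [3.141, 0.0, -2.972]
force: [-2.1, 0.4, 5.3]
width: 25.1
gripper_force: 58.5
```

Request:
send_rows(
  series=[
    [15, [0.02, -0.14, 0.01], [0, 0, 0]],
    [15, [0.02, -0.14, 0.01], [0, 0, 0]],
    [15, [0.02, -0.14, 0.01], [0, 0, 0]],
    [15, [0.02, -0.13, 0.01], [0, 0, 0]],
    [15, [0, 0, 0], [0, 0, 0]],
  ],
)

```text
clock: 2.78
eef_pos: [473.9, 196.9, 166.4]
tool_rot: [3.136, 0.001, -2.969]
force: [-5.3, 8.8, 5.1]
width: 24.8
gripper_force: 60.7
```

```bash
python3 - <<'E'
from h import *
np.set_printoptions(precision=2,suppress=True)
c,q=np.cos(.17),np.sin(.17)
def ball(L,S):
    l=150*np.array([np.cos(.2-S)*np.sin(L-.54),np.sin(.2-S),np.cos(.2-S)*np.cos(L-.54)]); return np.array([c*l[0]-q*l[1],q*l[0]+c*l[1],l[2]])
Ls=np.linspace(.06,.70,9); P=np.array([ball(L,.21) for L in Ls])
print(np.diff(P,axis=0)/60); print((ball(.7,0)-P[-1])/60)
d=grab('side','side2'); 
a=cv2.resize(cv2.imread('pics/side2.png')[120:280,190:350],None,fx=3.7,fy=3.7,interpolation=cv2.INTER_CUBIC); cv2.imwrite('pics/c2.png',a)
E
```

```text
[[ 0.18  0.03  0.09]
 [ 0.18  0.03  0.07]
 [ 0.19  0.03  0.06]
 [ 0.19  0.03  0.04]
 [ 0.2   0.03  0.02]
 [ 0.2   0.03  0.01]
 [ 0.2   0.03 -0.01]
 [ 0.2   0.03 -0.02]]
[-0.1   0.51 -0.05]
```

View pics/c2.png

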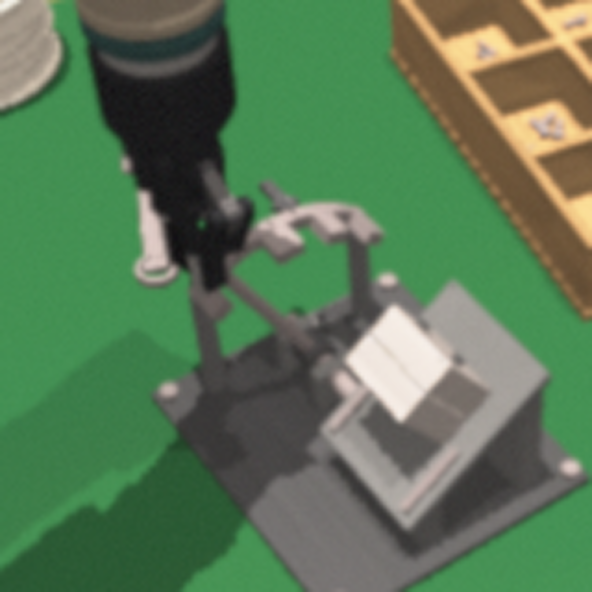

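The lever has been pulled to the jaw side (rod from (235,265) to (310,350)) by about 29 mm, so S is about 0.195. I'll add a little margin before swinging.

Request:
send_rows(
  series=[
    [15, [0.01, -0.05, 0], [0, 0, 0]],
    [15, [0, 0, 0], [0, 0, 0]],
  ],
)

```text
clock: 3.08
eef_pos: [474.2, 195.2, 166.4]
tool_rot: [3.134, 0.001, -2.967]
force: [-6.4, 10.2, 5.8]
width: 25.2
gripper_force: 60.8
```

Request:
send_rows(
  series=[
    [15, [0.18, 0.02, 0.09], [0, 0, 0]],
    [15, [0.18, 0.02, 0.07], [0, 0, 0]],
    [15, [0.19, 0.03, 0.06], [0, 0, 0]],
    [15, [0.19, 0.03, 0.04], [0, 0, 0]],
    [15, [0.2, 0.03, 0.02], [0, 0, 0]],
    [15, [0, 0, 0], [0, 0, 0]],
  ],
)

```text
clock: 3.82
eef_pos: [532.2, 198.6, 182.3]
tool_rot: [3.14, 0.0, -2.973]
force: [-1.2, 3.8, 1.6]
width: 25.0
gripper_force: 61.2
```

Request:
send_rows(
  series=[
    [15, [0.2, 0.04, 0.01], [0, 0, 0]],
    [15, [0.2, 0.04, -0.01], [0, 0, 0]],
    [15, [0.19, 0.04, -0.02], [0, 0, 0]],
    [15, [0, 0, 0], [0, 0, 0]],
  ],
)

```text
clock: 4.32
eef_pos: [569.4, 204.3, 181.1]
tool_rot: [-3.141, 0.003, -2.972]
force: [1.2, 1.4, 0.4]
width: 14.9
gripper_force: 1.2
```

The ball slipped out (width 14.9). I'll look.

```bash
python3 - <<'E'
from h import *
np.set_printoptions(precision=1,suppress=True)
f=lambda n,u,v,w,h:cv2.resize(cv2.imread(f'pics/{n}.png')[v:v+h,u:u+w],None,fx=4,fy=4,interpolation=cv2.INTER_CUBIC)
grab('side','side3');grab('top','top3')
cv2.imwrite('pics/c3.png',np.hstack([f('side3',215,130,100,120),f('top3',190,200,100,120)]))
E
```

```text
(no output)
```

View pics/c3.png

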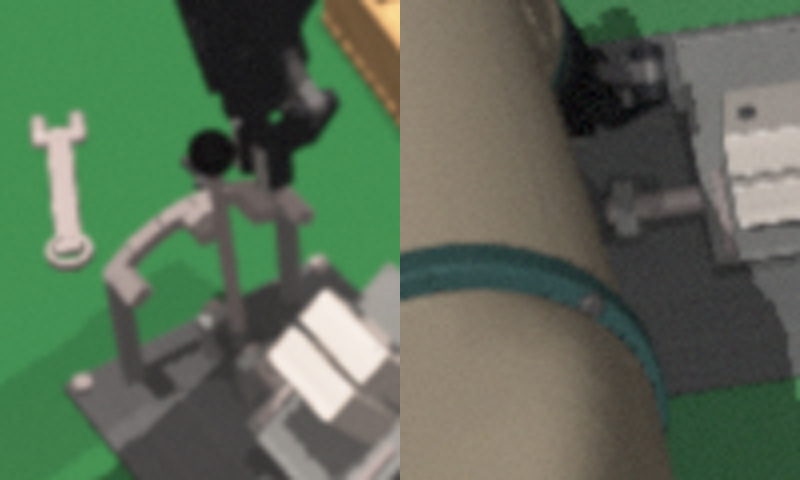

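```bash
cat >> h.py <<'E'
JP=np.array([554.25,91.22,0.17])
def W(p,l):
    c,q=np.cos(p[2]),np.sin(p[2]); return np.array([p[0]+c*l[0]-q*l[1],p[1]+q*l[0]+c*l[1],l[2]])
def ball(L,S,r=150): return W(JP,np.array([10,115,35])+r*np.array([np.cos(.2-S)*np.sin(L-.54),np.sin(.2-S),np.cos(.2-S)*np.cos(L-.54)]))
def lever(d,u,v):
    from scipy.optimize import least_squares
    r=least_squares(lambda x:proj(d,ball(*x))-[u,v],[.5,.1],bounds=([-.2,-.3],[1.3,.5])); return r.x,ball(*r.x)
E
python3 - <<'E'
from h import *
np.set_printoptions(precision=3,suppress=True)
d=load('side3'); print(lever(d,215+211/4-.38,130+153/4-.38))
d=load('side0'); print(lever(d,225+51/4-.38,150+125/4-.38))
d=load('side3')
print(dep(d,267,168),proj(d,W(JP,[10,115,35])), [ (L,S,proj(d,ball(L,S))) for L in (.45,.7) for S in (0,.17)])
im=load('side0')
E
```

```text
(array([0.534, 0.13 ]), array([541.935, 216.409, 184.631]))
(array([ 0.054, -0.024]), array([471.672, 227.511, 164.315]))
[538.309 207.655 192.563] [275.073 215.393] [(0.45, 0, array([258.436, 166.447])), (0.45, 0.17, array([263.984, 171.598])), (0.7, 0, array([272.212, 160.702])), (0.7, 0.17, array([278.173, 165.572]))]
```

The side crop shows the ball at (211,153), i.e. picture (267.4,167.9). The model gives L≈0.53, S≈0.15, so the rod rests on the tooth between the slot and the marked notch. Plan: with shut fingers, push the ball from behind (jig +x) in small steps until it springs into the notch.

Request:
send_rows(
  series=[
    [15, [0, 0, 0.5], [0, 0, 0]],
    [5, [0, 0, 0.55], [0, 0, 0]],
    [0, [-0.5, 0.03, 0], [0, 0, 0]],
    [0, [-0.55, 0.03, 0], [0, 0, 0]],
    [0, [0, 0, -0.45], [0, 0, 0]],
    [0, [0, 0, -0.45], [0, 0, 0]],
    [0, [0, 0, 0], [0, 0, 0]],
  ],
)

```text
clock: 5.3
eef_pos: [503.0, 206.1, 188.6]
tool_rot: [-3.139, -0.004, -2.972]
force: [-0.8, -0.6, -0.1]
width: 0.1
gripper_force: 0.0
```

```bash
python3 - <<'E'
from h import *
go([505.5,207.7,190],down(np.pi+.17))
E
```

```text
shift [0.04 0.03 0.02] turn [ 0.04 -0.05  0.01] | 5.3 [503.  206.1 188.6] [-0.8 -0.6 -0.1] 0.1
```

Request:
send_rows(
  series=[
    [0, [0.1, 0.03, 0], [0, 0, 0]],
    [0, [0.1, 0.02, 0], [0, 0, 0]],
    [0, [0.1, 0.02, 0], [0, 0, 0]],
    [0, [0.08, 0.01, 0], [0, 0, 0]],
    [0, [0.06, 0.01, 0], [0, 0, 0]],
    [0, [0, 0, 0], [0, 0, 0]],
  ],
)

```text
clock: 6.05
eef_pos: [531.9, 213.7, 190.2]
tool_rot: [3.141, 0.002, -2.972]
force: [0.8, 0.7, 0.9]
width: 0.0
gripper_force: 0.0
```

```bash
python3 - <<'E'
from h import *
np.set_printoptions(precision=1,suppress=True)
f=lambda n,u,v,w,h:cv2.resize(cv2.imread(f'pics/{n}.png')[v:v+h,u:u+w],None,fx=5,fy=5,interpolation=cv2.INTER_CUBIC)
d=grab('side','side4')
cv2.imwrite('pics/c4.png',f('side4',225,130,90,100))
print([ (L,S,proj(d,ball(L,S))) for L in (.55,.6,.65,.7) for S in (0,.17)])
g=cv2.cvtColor(d['img'],cv2.COLOR_RGB2GRAY)
for v in range(150,186,4): print(v,g[v,250:300:3])
E
```

```text
[(0.55, 0, array([264. , 163.8])), (0.55, 0.17, array([269.7, 168.8])), (0.6, 0, array([266.7, 162.6])), (0.6, 0.17, array([272.5, 167.6])), (0.65, 0, array([269.5, 161.6])), (0.65, 0.17, array([275.4, 166.5])), (0.7, 0, array([272.2, 160.7])), (0.7, 0.17, array([278.2, 165.6]))]
150 [ 46  24  22  24  24  27  47  78 103 110 115 115 113 114 113 115 113]
154 [105  71  23  27  28  29  63  79 129  75  85 114 114 116 113 114 113]
158 [114 106  25  19  24  29  27  44  55  45 106 114 115 115 112 114 113]
162 [114 113 108  32  22  23  27  24  26 101 113 114 115 114 115 114 114]
166 [113 115 110  81  40  23  27  22  76 113 113 115 114 113 113 115 115]
170 [112 115 114  73  60  23  37  88 110 114 114 114 115 113 115 114 116]
174 [113 113 115  96  80  44  66  88 111 118 116 117 117 113 114 114 115]
178 [114 114 114 115 111  97  97  87  92 123 112  89 118 125 113 114 114]
182 [116 114 108 102 101 103 101  88  91  95 113  95 103 107 112 113 115]
```

View pics/c4.png

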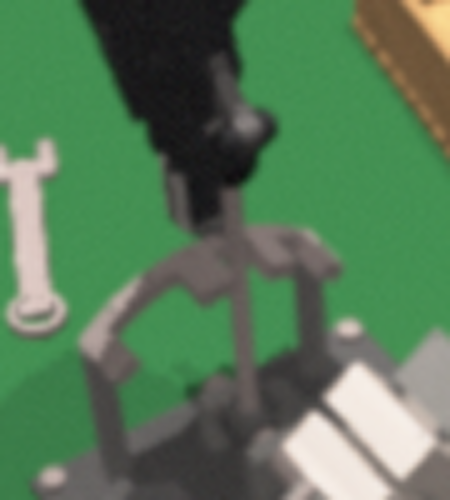

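The ball at about (240,160) in the crop, picture (272.6,161.6), matches the model for L=0.70, S=0 at (272.2,160.7). The rod stands between the two teeth, so it has sprung into the marked notch. Backing off and heading for the rack.

Request:
send_rows(
  series=[
    [0, [-0.3, -0.05, 0], [0, 0, 0]],
    [0, [-0.2, -0.03, 0.4], [0, 0, 0]],
    [0, [0, 0, 0.6], [0, 0, -1]],
    [20, [0, -0.2, 0.6], [0, 0, -1]],
    [40, [0, -0.5, 0], [0, 0, -1]],
    [50, [0, -0.6, 0], [0, 0, -1]],
    [50, [0, -0.6, 0], [0, 0, -1]],
    [50, [0, -0.6, 0], [0, 0, -1]],
  ],
)

```text
clock: 7.1
eef_pos: [500.1, 56.2, 285.3]
tool_rot: [-3.14, -0.001, 2.783]
force: [0.8, 0.3, 0.1]
width: 50.2
gripper_force: 0.0
```

Request:
send_rows(
  series=[
    [50, [0, -0.6, 0], [0, 0, -1]],
    [50, [0, -0.6, 0], [0, 0, -1]],
    [50, [0, -0.6, 0], [0, 0, -1]],
    [50, [0, -0.6, 0], [0, 0, -1]],
    [50, [0, -0.6, 0], [0, 0, -1]],
    [50, [0, -0.6, 0], [0, 0, -1]],
    [50, [0, -0.6, 0], [0, 0, -1]],
    [50, [0, -0.6, 0], [0, 0, -1]],
  ],
)

```text
clock: 8.1
eef_pos: [499.5, -231.4, 285.2]
tool_rot: [-3.14, -0.001, 2.085]
force: [-0.4, -0.1, -0.3]
width: 49.5
gripper_force: 0.0
```

```bash
python3 - <<'E'
from h import *
go([475.5,-273.5,190],down(np.pi/2-.2)); print(sensors.read_state()['qpos'])
grab('side','side5');grab('top','top5')
f=lambda n,u,v,w,h,s:cv2.resize(cv2.imread(f'pics/{n}.png')[v:v+h,u:u+w],None,fx=s,fy=s,interpolation=cv2.INTER_CUBIC)
b=np.zeros((600,800,3),np.uint8)
a=f('side5',225,140,65,100,6);b[:,:390]=a
a=f('top5',200,200,80,100,5);b[:500,395:795]=a
cv2.imwrite('pics/c5.png',b)
E
```

```text
shift [-0.4  -0.7  -1.59] turn [-0.   -0.02 -8.18] | 8.1 [ 499.5 -231.4  285.2] [-0.4 -0.1 -0.3] 49.5
[ 0.19599775  0.4553794   0.27528698  1.75613125 -0.14631306  0.95149776
  1.04395027]
```

View pics/c5.png

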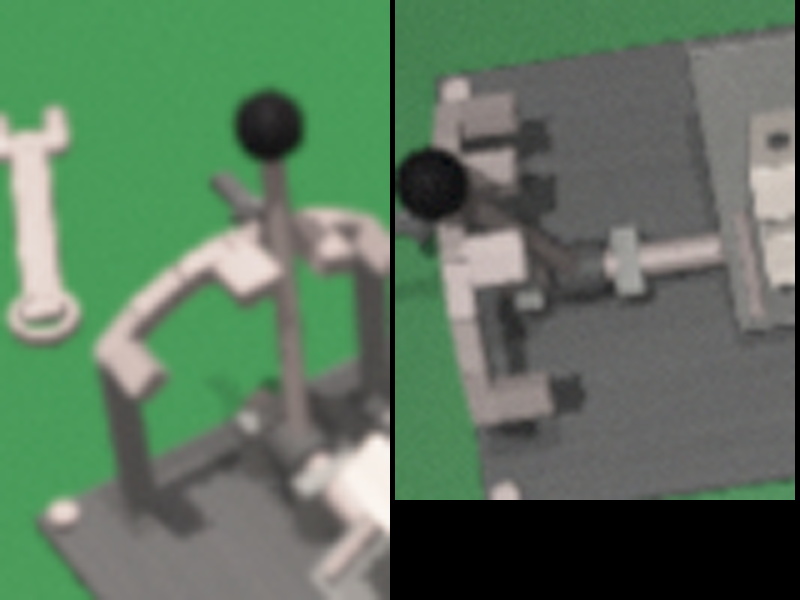

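The lever is home in the marked notch: side ball at (269.4,160.4), top ball at (207,236.4), with the arrow just outside it. Now measuring the jaw gap numerically.

Request:
send_rows(
  series=[
    [50, [-0.05, -0.1, -0.2], [0, 0, -1]],
    [50, [-0.05, -0.1, -0.2], [0, 0, -1]],
    [50, [-0.05, -0.1, -0.2], [0, 0, -1]],
    [50, [-0.05, -0.1, -0.2], [0, 0, -1]],
    [50, [-0.05, -0.1, -0.2], [0, 0, -1]],
    [50, [-0.05, -0.1, -0.2], [0, 0, -1]],
    [50, [-0.05, -0.05, -0.2], [0, 0, -1]],
    [50, [-0.05, -0.05, -0.2], [0, 0, -1]],
  ],
)

```text
clock: 9.2
eef_pos: [475.7, -271.1, 189.0]
tool_rot: [-3.14, -0.0, 1.388]
force: [0.7, -0.2, -0.5]
width: 50.1
gripper_force: 0.0
```

```bash
python3 fit.py | head -4 >/dev/null; python3 - <<'E'
from h import *
np.set_printoptions(precision=2,suppress=True,linewidth=200)
go([475.5,-273.5,84],down(np.pi/2-.2))
s,t=load('side5'),load('top5')
x,e=tri((s,269.4,160.4),(t,207,236.4)); print('ball',x,e,'model',ball(.7,0),lever(t,207,236.4)[0],lever(s,269.4,160.4)[0])
a=np.radians(35); ex=np.array([np.cos(a),0,np.sin(a)])
xj=0
print('guess', onz(load('top0'),190+490/5-.4,190+258/5-.4,130)-W(JP,[0,0,130]))
c,q=np.cos(.17),np.sin(.17)
d0=onz(load('top0'),190+490/5-.4,190+258/5-.4,130)-W(JP,[0,0,130]); xj=c*d0[0]+q*d0[1]; print('xj0',xj)
g={}
for n,d in (('s',s),('t',t)):
    im=cv2.cvtColor(d['img'],cv2.COLOR_RGB2GRAY).astype(np.float32)
    U=np.arange(-40,41,1.); V=np.arange(-36,37,6.)
    for v in V:
        P=np.array([proj(d,W(JP,np.array([xj,v,130])+u*ex)) for u in U],np.float32)
        r=cv2.remap(im,P[:,0:1],P[:,1:2],cv2.INTER_LINEAR).ravel()
        print(n,int(v),' '.join('%d'%k for k in r[::2]))
E
```

```text
shift [-0.   -0.04 -1.75] turn [-0.01 -0.02 -0.2 ] | 9.2 [ 475.7 -271.1  189. ] [ 0.7 -0.2 -0.5] 50.1
ball [555.95 238.97 184.06] [np.float64(0.12246523555312033), np.float64(0.12246523555301195)] model [562.69 239.59 180.13] [ 0.66 -0.01] [ 0.67 -0.04]
guess [4.78 1.36 0.  ]
xj0 4.935848760481601
s -36 94 94 95 93 93 94 97 105 114 121 122 122 121 121 122 122 125 130 134 129 123 117 117 118 120 120 120 120 121 121 124 136 167 187 188 176 173 174 173 172 173
s -30 93 92 94 94 95 98 112 124 129 131 134 131 133 132 127 135 142 153 142 128 124 127 129 128 126 130 130 130 133 132 136 155 159 145 138 152 166 172 173 173 173
s -24 93 93 94 94 103 154 203 233 235 233 235 231 231 234 231 233 228 200 156 142 179 212 228 231 232 235 235 234 234 231 229 221 191 158 148 158 166 171 174 172 173
s -18 94 94 93 95 112 161 221 239 245 244 242 241 241 242 243 243 236 204 161 152 195 233 241 242 243 244 244 245 245 242 238 230 213 200 194 183 175 171 172 172 171
s -12 94 94 93 94 111 153 209 240 245 244 241 241 241 242 242 242 231 203 159 156 196 232 242 243 244 244 244 245 245 245 244 233 216 204 195 
[... 2858 characters left out ...]
 154 150 147 148 149 152 153
t 18 118 116 113 107 102 148 188 198 197 192 190 192 193 193 193 196 176 160 148 148 168 189 196 197 197 196 198 199 202 201 191 174 159 148 126 96 79 83 123 148 153
t 24 117 118 116 101 93 133 179 197 197 191 189 191 192 194 193 193 181 159 145 143 178 196 197 196 196 197 198 201 203 204 201 177 157 155 152 147 149 152 152 153 154
t 30 116 115 115 116 123 145 164 170 174 179 182 182 178 171 167 165 158 157 153 140 154 175 186 187 186 176 172 182 188 191 188 165 147 136 130 125 120 122 123 121 123
t 36 135 133 130 130 131 135 137 135 134 135 138 141 143 136 130 132 133 133 132 131 127 125 123 124 127 126 127 128 127 127 127 127 126 128 128 128 126 124 125 125 124
```

```bash
cat > gap.py <<'E'
from h import *
np.set_printoptions(precision=2,suppress=True,linewidth=200)
a=np.radians(35); ex=np.array([np.cos(a),0,np.sin(a)])
pl=lambda u,v:W(JP,np.array([4.94,v,130])+u*ex)
def prof(d,im,pts):
    P=np.array([proj(d,pl(*p)) for p in pts],np.float32); return cv2.remap(im,P[:,0:1],P[:,1:2],cv2.INTER_LINEAR).ravel()
obs=[]
for n in('side5','top5'):
    d=load(n); im=cv2.cvtColor(d['img'],cv2.COLOR_RGB2GRAY).astype(np.float32)
    U=np.arange(-40,40,.5); p=np.mean([prof(d,im,[(u,v) for u in U]) for v in np.arange(-16,26,2)],0)
    V=np.arange(-50,50,.5); py=np.mean([prof(d,im,[(u,v) for v in V]) for u in (-20,-18,-16,-14,6,8,10,12)],0)
    w=np.clip(190-p,0,None) if n=='top5' else np.clip(225-p,0,None); m=(U>-10)&(U<4)
    uc=(w*U)[m].sum()/w[m].sum()
    lev=(py.max()+110)/2; m=np.where(py>lev)[0]; yc=(V[m[0]]+V[m[-1]])/2
    lo=U[np.where(p>(p.max()+100)/2)[0][0]]
    print(n,'gap u',uc,'width',w[(U>-10)&(U<4)].sum()/w[(U>-10)&(U<4)].max()/2,'y',V[m[0]],V[m[-1]],yc,'lower edge',lo)
    obs.append((d,*proj(d,pl(uc,yc))))
x,e=tri(*obs); print('mouth world',x,e); 
c,q=np.cos(JP[2]),np.sin(JP[2]); dx=x[:2]-JP[:2]; print('in jig',c*dx[0]+q*dx[1],-q*dx[0]+c*dx[1],x[2])
E
python3 gap.py; python3 -c "
from h import *
print(JP)"; sed -i 's/precision=2/precision=4/' fit.py; python3 fit.py|head -4
```

```text
side5 gap u -2.689220885759192 width 4.866802 y -27.0 34.5 3.75 lower edge -31.0
top5 gap u -3.464470859200715 width 6.1470118 y -28.5 31.0 1.25 lower edge -29.5
mouth world [555.38  92.61 131.72] [np.float64(0.1664408687630307), np.float64(0.16644086876317515)]
in jig 1.3533626817460371 1.1829788460960649 131.7172690104658
[5.5425e+02 9.1220e+01 1.7000e-01]
jig [554.2461  91.2227   0.174    0.    ] 0.7618565108967612
jig [554.9903  92.6228   0.1741  -4.434 ] 0.5945096315106486
rack [ 482.4971 -240.7359   -0.1965    0.    ] 0.28852782825308765
rack [ 482.3783 -240.7896   -0.1966    0.8757] 0.3054407640124701
```

Request:
send_rows(
  series=[
    [50, [0, -0.04, -0.4], [0, 0, -0.2]],
    [50, [0, 0, -0.45], [0, 0, 0]],
    [50, [0, 0, -0.45], [0, 0, 0]],
    [50, [0, 0, -0.43], [0, 0, 0]],
    [50, [0, 0, 0], [0, 0, 0]],
  ],
)

```text
clock: 9.82
eef_pos: [474.7, -272.6, 84.4]
tool_rot: [-3.137, -0.002, 1.374]
force: [0.4, -0.6, -0.1]
width: 50.1
gripper_force: 0.0
```

Request:
send_rows(
  series=[
    [20, [0, 0, 0], [0, 0, 0]],
    [10, [0, 0, 0], [0, 0, 0]],
    [8, [0, 0, 0], [0, 0, 0]],
    [8, [0, 0, 0], [0, 0, 0]],
    [8, [0, 0, 0], [0, 0, 0]],
  ],
)

```text
clock: 10.45
eef_pos: [477.3, -274.2, 87.5]
tool_rot: [3.14, 0.0, 1.374]
force: [-1.4, 1.4, 6.9]
width: 15.4
gripper_force: 59.0
```

Request:
send_rows(
  series=[
    [8, [0, 0, 0.3], [0, 0, 0]],
    [8, [0, 0, 0.4], [0, 0, 0]],
    [8, [0, 0, 0.5], [0, 0, 0]],
    [8, [0, 0, 0.6], [0, 0, 0]],
    [8, [0, 0, 0.6], [0, 0, 0]],
    [8, [0, 0, 0], [0, 0, 0]],
  ],
)

```text
clock: 11.2
eef_pos: [478.1, -274.7, 233.0]
tool_rot: [3.136, 0.001, 1.374]
force: [0.7, -0.2, -1.3]
width: 15.0
gripper_force: 58.6
```

```bash
cat >> h.py <<'E'
yw=.174; a=np.radians(35); Rj=Ro.from_euler('z',yw)
jx=Rj.apply([np.cos(a),0,np.sin(a)]); jy=Rj.apply([0,1,0]); jz=Rj.apply([-np.sin(a),0,np.cos(a)])
RT=Ro.from_matrix(np.column_stack([np.cross(jx,-jz),jx,-jz]))
M=np.array([555.4,92.6,131.0])
E
python3 - <<'E'
from h import *
print(jx,jy,jz); go(M+140*jz,RT)
E
```

```text
[0.80678298 0.14181432 0.57357644] [-0.17312332  0.98490015  0.        ] [-0.56491552 -0.09929946  0.81915204]
shift [-0.03  5.89  0.21] turn [-0.06 -6.97  4.12] | 11.2 [ 478.1 -274.7  233. ] [ 0.7 -0.2 -1.3] 15.0
```

Request:
send_rows(
  series=[
    [8, [0, 0.49, 0.1], [0, -0.58, 0.34]],
    [8, [0, 0.49, 0.1], [0, -0.58, 0.34]],
    [8, [0, 0.49, 0.1], [0, -0.58, 0.34]],
    [8, [0, 0.49, 0.1], [0, -0.58, 0.34]],
    [8, [0, 0.49, 0], [0, -0.58, 0.34]],
    [8, [0, 0.49, 0], [0, -0.58, 0.34]],
    [8, [0, 0.49, 0], [0, -0.58, 0.34]],
    [8, [0, 0.49, 0], [0, -0.58, 0.34]],
  ],
)

```text
clock: 12.2
eef_pos: [475.3, -37.2, 253.4]
tool_rot: [2.74, -0.031, 1.622]
force: [21.1, -18.3, 0.6]
width: 15.4
gripper_force: 59.2
```

Request:
send_rows(
  series=[
    [8, [0, 0.49, 0], [0, -0.58, 0.34]],
    [8, [0, 0.49, 0], [0, -0.58, 0.34]],
    [8, [-0.01, 0.49, 0], [0, -0.58, 0.34]],
    [8, [-0.02, 0.48, 0], [-0.06, -0.58, 0.36]],
    [8, [0, 0, 0], [0, 0, 0]],
  ],
)

```text
clock: 12.82
eef_pos: [479.7, 71.2, 291.8]
tool_rot: [2.621, -0.012, 1.747]
force: [-0.6, -0.0, -1.3]
width: 15.1
gripper_force: 59.8
```

```bash
python3 - <<'E'
from h import *
go(M+96.5*jz,RT); print(sensors.read_state()['qpos'])
E
```

```text
shift [ 0.35  0.2  -1.36] turn [ 0.04 -1.05 -0.04] | 12.825 [479.7  71.2 291.8] [-0.6 -0.  -1.3] 15.1
[-0.89592932  0.22391634  0.83934602  2.35466028 -1.09956792  0.23389487
  1.09203831]
```

The q5 and q6 joints sit at their limits (-1.1 and 0.23), so the IK was held back. I'll fit the arm's kinematics from the recorded states to find a usable configuration.

```bash
cat > kin.py <<'E'
from h import *
import itertools
from scipy.optimize import least_squares
D=[([-1.256,.628,.038,1.517,-.027,.996,-.02],[241.559,603.462,248.313],[-3.1399,0,2.7608]),
([-0.41940604,0.46981891,-0.10777891,1.89088368,0.06887412,0.78505846,1.17859552],[471.9,222.5,230.6],[-3.141,-.001,-2.969]),
([0.19599775,0.4553794,0.27528698,1.75613125,-0.14631306,0.95149776,1.04395027],[499.5,-231.4,285.2],[-3.14,-.001,2.085]),
([-0.89592932,0.22391634,0.83934602,2.35466028,-1.09956792,0.23389487,1.09203831],[479.7,71.2,291.8],[2.621,-.012,1.747])]
def fk(q,p,s):
    # p: h,a,e,b,w,c,y1,y7 ; zyzyzyz with signs
    h,ua,e,b,w,c,y1,y7=p
    E=lambda ax,x:Ro.from_euler(ax,x)
    R=E('z',y1+s[0]*q[0]); x=np.array([0,0,h])
    R=R*E('y',q[1])*E('z',s[1]*q[2]); x=x+R.apply([e,0,ua])
    R=R*E('y',q[3]); x=x+R.apply([-e,0,0]); R=R*E('z',s[2]*q[4]); x=x+R.apply([0,0,b])
    R=R*E('y',q[5]); x=x+R.apply([w,0,0]); R=R*E('z',s[3]*q[6]+y7); x=x+R.apply([0,0,c]); return x,R
def fitk():
    best=None
    for s in itertools.product([1,-1],repeat=4):
        def res(p):
            o=[]
            for q,x,r in D:
                X,R=fk(q,p,s); o+=list((X-x)/5)+list((R*Ro.from_euler('xyz',r).inv()).as_rotvec()*50)
            return o
        for y7 in(0,1.57,3.14,-1.57):
            r=least_squares(res,[300,400,0,400,0,250,0,y7])
            if best is None or r.cost<best[0]: best=(r.cost,s,r.x,r.fun)
    return best
if __name__=='__main__':
    b=fitk(); np.set_printoptions(precision=2,suppress=True); print(*b)
    np.save('kp.npy',np.r_[b[2],b[1]])
E
python3 kin.py
```

```text
1.2122904581976743 (-1, -1, -1, -1) [348.77 557.88  -0.01 382.01  -1.56 343.98  -0.05   1.52] [ 0.5  -0.13  0.12  0.14 -0.04 -0.05 -0.17  0.65  0.25  0.03 -0.01 -0.1
 -0.08  0.29 -0.31 -0.01 -0.02 -0.09  0.01  0.04 -0.06 -1.11 -0.18 -0.36]
```

```bash
cat > ik.py <<'E'
from kin import *
k=np.load('kp.npy'); P=k[:8]; S=k[8:].astype(int)
lo=np.array([-3.06,-.37,-1.25,.18,-1.1,.23,-2.94]); hi=np.array([3.06,2.12,1.32,2.47,4.24,1.98,2.94])
def ik(pos,R,q0,reg=0,qr=None):
    f=lambda q:np.r_[(fk(q,P,S)[0]-pos)/5,(fk(q,P,S)[1]*R.inv()).as_rotvec()*50, reg*(q-(q0 if qr is None else qr))]
    r=least_squares(f,np.clip(q0,lo+.01,hi-.01),bounds=(lo,hi)); return r.x,np.abs(r.fun[:6]).max()
if __name__=='__main__':
    np.set_printoptions(precision=2,suppress=True,linewidth=160); rng=np.random.default_rng(0)
    H=Ro.from_rotvec(jz*np.pi)
    for t in (31.5,97,140):
      for nm,R in (('T',RT),('half',H*RT)):
        out=[]
        for i in range(25):
            q,e=ik(M+t*jz,R,lo+(hi-lo)*rng.random(7))
            if e<.1: out.append((np.minimum(q-lo,hi-q).min(),q))
        out.sort(key=lambda z:-z[0]); print(t,nm,len(out)); [print('   ',round(m,2),q) for m,q in out[:5]]
E
timeout 500 python3 ik.py
```

```text
31.5 T 14
    0.02 [-0.    0.59 -0.29  2.45  2.84  0.51 -2.85]
    0.02 [ 0.03  0.59 -0.34  2.45  2.79  0.52 -2.79]
    0.02 [ 0.04  0.59 -0.35  2.45  2.78  0.52 -2.78]
    0.02 [ 0.05  0.6  -0.36  2.45  2.77  0.52 -2.77]
    0.02 [ 0.09  0.61 -0.43  2.45  2.7   0.54 -2.7 ]
31.5 half 15
    0.02 [-0.21  0.57 -0.    2.45  3.16  0.48 -0.05]
    0.02 [-0.12  0.57 -0.13  2.45  3.02  0.49  0.1 ]
    0.02 [-0.06  0.58 -0.21  2.45  2.93  0.5   0.2 ]
    0.02 [ 0.05  0.6  -0.37  2.45  2.76  0.52  0.38]
    0.02 [ 0.07  0.6  -0.4   2.45  2.73  0.53  0.41]
97 T 0
97 half 0
140 T 0
140 half 0
```

The kinematic fit is good. A tool tilted 35° outward is out of reach above the jaws. So I need a grasp closing across the 36 mm sides, with the tool tilted inward at the rack and nearly vertical at the jaws. Checking which split of the tilt works.

```bash
cat > plan.py <<'E'
from ik import *
np.set_printoptions(precision=2,suppress=True,linewidth=160)
def tool(yaw_x,tilt,sg):
    # x-direction azimuth yaw_x; tilt>0: tool points outward(+x); tool y = sg * left
    Rz=Ro.from_euler('z',yaw_x); z=Rz.apply([np.sin(tilt),0,-np.cos(tilt)]); y=sg*Rz.apply([0,1,0]); return Ro.from_matrix(np.column_stack([np.cross(y,z),y,z]))
SH=np.array([475.9,-274.1,56.]); RY=-.1965
def tcp(sh,gz,R,g): return sh+g*gz+2*R.apply([0,0,1])   # grasp point g above shoulder
if __name__=='__main__':
    rng=np.random.default_rng(1); z=np.array([0,0,1.])
    t=load('top0'); print('blue heights',[dep(t,u,v).round() for u,v in((508,292),(513,294),(502,288),(492,341))])
    sd=[np.array([.3,.5,0,1.7,0,.8,s]) for s in(-1.5,0,1.5)]
    for th in (0,5,10,15,20):
        th=np.radians(th)
        for sg in(1,-1):
            for nm,pos,R in (('jaw seat',tcp(M,jz,tool(.174,th,sg),33),tool(.174,th,sg)),('jaw up',tcp(M+65*jz,jz,tool(.174,th,sg),33),tool(.174,th,sg)),
              ('rack',tcp(SH,z,tool(RY,th-a,sg),33),tool(RY,th-a,sg)),('rack up',tcp(SH+120*z,z,tool(RY,th-a,sg),33),tool(RY,th-a,sg))):
                b=[]
                for s in sd:
                    q,e=ik(pos,R,s,.02)
                    b.append((-1 if e>.5 else np.minimum(q-lo,hi-q).min(),q))
                b=max(b,key=lambda w:w[0]); print(round(np.degrees(th)),sg,nm,round(b[0],2),b[1] if b[0]>0 else '')
E
python3 plan.py
```

```text
blue heights [array([ 471., -351.,  102.]), array([ 467., -363.,   98.]), array([ 480., -346.,   81.]), array([ 373., -318.,   96.])]
0 1 jaw seat 0.48 [ 0.14  0.66 -0.54  1.9   0.5   0.71  1.05]
0 1 jaw up 0.51 [ 0.19  0.54 -0.59  1.96  0.42  0.77  1.1 ]
0 1 rack 0.62 [0.38 1.01 0.03 1.37 0.12 1.36 1.71]
0 1 rack up 0.43 [0.38 0.87 0.03 1.32 0.12 1.55 1.73]
0 -1 jaw seat 0.44 [-0.45  0.63  0.36  1.9  -0.34  0.67 -1.28]
0 -1 jaw up 0.5 [-0.75  0.6   0.82  1.95 -0.59  0.84 -1.  ]
0 -1 rack 0.62 [ 0.36  1.01  0.06  1.37  0.1   1.36 -1.41]
0 -1 rack up 0.43 [ 0.36  0.87  0.06  1.32  0.1   1.55 -1.39]
5 1 jaw seat 0.35 [ 0.14  0.63 -0.52  1.98  0.57  0.58  0.98]
5 1 jaw up 0.42 [ 0.2   0.5  -0.59  2.03  0.47  0.65  1.06]
5 1 rack 0.74 [0.39 0.96 0.02 1.45 0.12 1.24 1.71]
5 1 rack up 0.54 [0.39 0.81 0.02 1.4  0.11 1.44 1.74]
5 -1 jaw seat 0.34 [-0.68  0.68  0.73  1.98 -0.76  0.67 -0.87]
5 -1 jaw up 0.44 [-0.76  0.56  0.81  2.03 -0.65  0.72 -0.94]
5 -1 rack 0.74 [ 0.37  0.96  0.05  1.45  0.09  1.24 -1.41]
5 -1 rack up 0.54 [ 0.37  0.81  0.05  1.4   0.09  1.44 -1.39]
10 1 jaw seat 0.21 [ 0.
[... 689 characters left out ...]
1.75]
15 -1 jaw seat 0.09 [-0.6   0.59  0.56  2.14 -1.01  0.38 -0.62]
15 -1 jaw up 0.22 [-0.72  0.47  0.72  2.19 -0.85  0.45 -0.76]
15 -1 rack 0.8 [ 0.17  0.91  0.44  1.61 -0.26  1.03 -1.09]
15 -1 rack up 0.76 [ 0.4   0.71  0.04  1.54  0.07  1.22 -1.37]
20 1 jaw seat 0.0 [ 0.09  0.56 -0.43  2.22  1.37  0.23  0.18]
20 1 jaw up 0.0 [ 0.11  0.4  -0.42  2.26  0.85  0.23  0.68]
20 1 rack 0.72 [ 0.67  0.86 -0.4   1.69  0.44  0.95  1.42]
20 1 rack up 0.85 [ 0.43  0.66 -0.01  1.62  0.08  1.11  1.76]
20 -1 jaw seat -1 
20 -1 jaw up 0.06 [-0.62  0.42  0.56  2.26 -1.02  0.29 -0.59]
20 -1 rack 0.68 [ 0.17  0.86  0.43  1.69 -0.3   0.91 -1.04]
20 -1 rack up 0.85 [ 0.17  0.7   0.44  1.62 -0.19  1.13 -1.11]
```

Plan: 5° outward tilt at the jaws, 30° inward at the rack, tool y to the left. First I'll return the gauge to its slot.

```bash
python3 - <<'E'
from h import *
t=load('top0'); print([(dep(t,u,v)).round() for u,v in((458,226),(454,221),(463,232),(456,229))])
go([477.6,-274.3,240],down(1.374))
E
```

```text
[array([ 603., -251.,  100.]), array([ 617., -247.,   85.]), array([ 591., -262.,  100.]), array([ 601., -253.,   78.])]
shift [-0.03 -5.76 -0.86] turn [-0.08  6.   -4.15] | 12.825 [479.7  71.2 291.8] [-0.6 -0.  -1.3] 15.1
```

Request:
send_rows(
  series=[
    [8, [0, -0.48, 0], [0, 0.5, -0.35]],
    [8, [0, -0.48, 0], [0, 0.5, -0.35]],
    [8, [0, -0.48, 0], [0, 0.5, -0.35]],
    [8, [0, -0.48, 0], [0, 0.5, -0.35]],
    [8, [0, -0.48, 0], [0, 0.5, -0.35]],
    [8, [0, -0.48, 0], [0, 0.5, -0.35]],
    [8, [0, -0.48, 0], [0, 0.5, -0.35]],
    [8, [0, -0.48, 0], [0, 0.5, -0.35]],
  ],
)

```text
clock: 13.82
eef_pos: [479.9, -166.8, 291.2]
tool_rot: [2.971, -0.027, 1.478]
force: [0.8, 0.4, -1.7]
width: 15.8
gripper_force: 59.8
```

Request:
send_rows(
  series=[
    [8, [0, -0.48, -0.2], [0, 0.5, -0.35]],
    [8, [0, -0.48, -0.2], [0, 0.5, -0.35]],
    [8, [0, -0.48, -0.2], [0, 0.5, -0.35]],
    [8, [0, -0.48, -0.2], [0, 0.5, -0.35]],
    [8, [0, 0, 0], [0, 0, 0]],
  ],
)

```text
clock: 14.45
eef_pos: [479.2, -283.1, 242.2]
tool_rot: [-3.14, 0.001, 1.352]
force: [-1.0, 1.0, -0.6]
width: 15.2
gripper_force: 59.7
```

```bash
python3 - <<'E'
from h import *
go([477.6,-274.3,150],down(1.374));print(sensors.read_state()['qpos'])
E
```

```text
shift [-0.03  0.15 -1.54] turn [ 0.   -0.02  0.25] | 14.45 [ 479.2 -283.1  242.2] [-1.   1.  -0.6] 15.2
[-0.12480409  0.7204763   1.0407541   1.80433082 -0.71401658  1.04958731
  0.97347368]
```

Request:
send_rows(
  series=[
    [8, [-0.01, 0.07, -0.3], [0, 0, 0.13]],
    [8, [-0.01, 0.07, -0.4], [0, 0, 0.12]],
    [8, [0, 0, -0.4], [0, 0, 0]],
    [8, [0, 0, -0.35], [0, 0, 0]],
    [8, [0, 0, 0], [0, 0, 0]],
  ],
)

```text
clock: 15.08
eef_pos: [478.8, -270.7, 156.0]
tool_rot: [-3.14, -0.002, 1.379]
force: [-0.1, 0.1, -0.8]
width: 15.3
gripper_force: 59.7
```

```bash
python3 - <<'E'
from h import *
go([477.6,-274.3,87.5],down(1.374));print(sensors.read_state()['qpos'])
E
```

```text
shift [-0.02 -0.06 -1.14] turn [-0.02 -0.01 -0.05] | 15.075 [ 478.8 -270.7  156. ] [-0.1  0.1 -0.8] 15.3
[-0.0819894   0.80710111  0.92410811  1.9025294  -0.84406992  0.88283455
  1.08920574]
```

Request:
send_rows(
  series=[
    [8, [-0.02, -0.06, -0.02], [0, 0, -0.05]],
    [8, [0, 0, 0], [0, 0, 0]],
    [8, [0, 0, 0], [0, 0, 0]],
  ],
)

```text
clock: 15.45
eef_pos: [479.1, -275.0, 156.9]
tool_rot: [3.139, 0.0, 1.376]
force: [-0.9, 0.9, -1.2]
width: 15.2
gripper_force: 59.7
```

Request:
send_rows(
  series=[
    [8, [-0.02, 0.01, -0.1], [0, 0, 0]],
    [8, [0, 0, -0.2], [0, 0, 0]],
    [8, [0, 0, -0.2], [0, 0, 0]],
    [8, [0, 0, 0], [0, 0, 0]],
  ],
)

```text
clock: 15.95
eef_pos: [476.9, -273.6, 124.9]
tool_rot: [-3.141, -0.001, 1.376]
force: [-0.4, -0.2, -0.1]
width: 15.1
gripper_force: 59.7
```

Tip inside the slot without contact force. On down to the seat.

Request:
send_rows(
  series=[
    [8, [0, 0, -0.2], [0, 0, 0]],
    [8, [0, 0, -0.2], [0, 0, 0]],
    [8, [0, 0, -0.15], [0, 0, 0]],
    [8, [0, 0, -0.06], [0, 0, 0]],
    [8, [0, 0, 0], [0, 0, 0]],
  ],
)

```text
clock: 16.58
eef_pos: [477.5, -274.3, 89.5]
tool_rot: [3.14, -0.0, 1.376]
force: [-0.6, 0.3, -0.6]
width: 15.3
gripper_force: 59.7
```

Request:
send_rows(
  series=[
    [8, [0, 0, -0.03], [0, 0, 0]],
    [30, [0, 0, 0], [0, 0, 0]],
    [55, [0, 0, 0], [0, 0, 0]],
    [55, [0, 0, 0.3], [0, 0, 0]],
    [55, [0, 0, 0.5], [0, 0, 0]],
    [55, [0, 0, 0.6], [0, 0, 0]],
    [55, [0, 0, 0.6], [0, 0, 0]],
    [55, [0, 0, 0], [0, 0, 0]],
  ],
)

```text
clock: 17.58
eef_pos: [478.7, -275.8, 211.7]
tool_rot: [3.134, 0.002, 1.375]
force: [-0.1, -0.2, -0.4]
width: 55.0
gripper_force: 0.0
```

```bash
cat > tg.py <<'E'
from plan import *
TH=np.radians(5)
def seq(targets,seed):
    q=seed
    for nm,p,R in targets:
        q,e=ik(p,R,q,.05); print(nm,round(e,2),'margin',round(np.minimum(q-lo,hi-q).min(),2),q)
z=np.array([0,0,1.])
RR=tool(RY,TH-a,1); RJ=tool(.174,TH,1)
rack=lambda up,g=33:tcp(SH+up*z,z,RR,g)
jaw=lambda up,g=33:tcp(M+up*jz,jz,RJ,g)
E
python3 - <<'E'
from tg import *
q=sensors.read_state()['qpos']; print(q)
print(rack(120),rack(0),RR.as_euler('xyz'))
go(rack(110),RR)
seq([('ru',rack(110),RR),('r',rack(0),RR),('ju',jaw(100),RJ),('j',jaw(0),RJ)],q)
seq([('ru',rack(110),tool(RY,TH-a,-1)),('r',rack(0),tool(RY,TH-a,-1)),('ju',jaw(100),tool(.174,TH,-1)),('j',jaw(0),tool(.174,TH,-1))],q)
E
```

```text
[-0.12  0.74  1.    1.86 -0.76  0.97  1.03]
[ 474.92 -273.9   207.27] [ 474.92 -273.9    87.27] [-3.14 -0.52  2.95]
shift [-0.06  0.03 -0.24] turn [ 5.5   3.79 17.56] | 17.575 [ 478.7 -275.8  211.7] [-0.1 -0.2 -0.4] 55.0
ru 0.0 margin 0.53 [ 0.08  0.9   0.63  1.4  -0.25  1.45  2.1 ]
r 0.0 margin 0.7 [ 0.1   1.03  0.59  1.45 -0.31  1.28  2.1 ]
ju 0.0 margin 0.42 [-0.56  0.41  0.47  2.05 -0.31  0.66  1.86]
j 0.0 margin 0.31 [-0.46  0.6   0.36  1.99 -0.41  0.54  1.93]
ru 0.0 margin 0.0 [-0.14  1.19  1.32  1.4  -0.7   1.68 -0.6 ]
r 0.0 margin 0.07 [-0.13  1.31  1.25  1.45 -0.81  1.56 -0.6 ]
ju 0.0 margin 0.0 [-1.02  0.72  1.32  2.05 -0.91  1.01 -0.64]
j 0.0 margin 0.02 [-0.89  0.88  1.16  1.98 -1.08  0.96 -0.57]
```

Request:
send_rows(
  series=[
    [55, [0, 0, 0], [0.3, 0.21, 0.97]],
    [55, [0, 0, 0], [0.3, 0.21, 0.97]],
    [55, [0, 0, 0], [0.3, 0.21, 0.97]],
    [55, [0, 0, 0], [0.3, 0.21, 0.97]],
    [55, [0, 0, 0], [0.3, 0.21, 0.97]],
    [55, [0, 0, 0], [0.3, 0.21, 0.97]],
    [55, [0, 0, 0], [0.3, 0.21, 0.97]],
    [55, [0, 0, 0], [0.3, 0.21, 0.97]],
  ],
)

```text
clock: 18.58
eef_pos: [477.1, -274.1, 207.9]
tool_rot: [-3.028, -0.225, 2.046]
force: [-0.1, -0.4, -0.2]
width: 55.2
gripper_force: 0.0
```

Request:
send_rows(
  series=[
    [55, [0, 0, 0], [0.3, 0.21, 0.97]],
    [55, [0, 0, 0], [0.3, 0.21, 0.97]],
    [55, [0, 0, 0], [0.3, 0.21, 0.97]],
    [55, [0, 0, 0], [0.3, 0.21, 0.97]],
    [55, [0, 0, 0], [0.3, 0.21, 0.97]],
    [55, [0, 0, 0], [0.3, 0.21, 0.97]],
    [55, [0, 0, 0], [0.3, 0.21, 0.97]],
    [55, [0, 0, 0], [0.3, 0.21, 0.97]],
  ],
)

```text
clock: 19.58
eef_pos: [477.2, -274.2, 207.8]
tool_rot: [-3.085, -0.47, 2.746]
force: [-0.5, 0.1, 0.1]
width: 55.1
gripper_force: 0.0
```

```bash
python3 - <<'E'
from tg import *
print(sensors.read_state()['qpos']); go(rack(60),RR)
E
```

```text
[ 0.11  0.86  0.61  1.45 -0.28  1.41  1.95]
shift [-0.04  0.   -1.01] turn [0.72 0.42 1.97] | 19.575 [ 477.2 -274.2  207.8] [-0.5  0.1  0.1] 55.1
```

Request:
send_rows(
  series=[
    [55, [0, 0, -0.2], [0.36, 0.21, 0.99]],
    [55, [-0.01, 0, -0.4], [0.36, 0.21, 0.98]],
    [55, [0, 0, -0.3], [0, 0, 0]],
    [55, [0, 0, 0], [0, 0, 0]],
    [55, [0, 0, 0], [0, 0, 0]],
  ],
)

```text
clock: 20.2
eef_pos: [476.9, -274.8, 154.6]
tool_rot: [-3.139, -0.522, 2.94]
force: [0.2, -0.3, 0.4]
width: 54.7
gripper_force: 0.0
```

```bash
sed -i 's/SH=np.array(.*/SH=np.array([477.3,-274.3,56.])/' plan.py; python3 - <<'E'
from tg import *
print(sensors.read_state()['qpos']); go(rack(0),RR)
E
```

```text
Traceback (most recent call last):
  File "tg.py", line 8, in <module>
    RR=tool(RY,TH-a,1); RJ=tool(.174,TH,1)
            ^^
NameError: name 'RY' is not defined. Did you mean: 'Ro'?
```

```bash
sed -i 's/^SH=.*/SH=np.array([477.3,-274.3,56.]); RY=-.1965/' plan.py; python3 - <<'E'
from tg import *
go(rack(0),RR)
E
```

```text
shift [-0.01  0.01 -1.12] turn [0.03 0.02 0.04] | 20.2 [ 476.9 -274.8  154.6] [ 0.2 -0.3  0.4] 54.7
```

Request:
send_rows(
  series=[
    [55, [-0.01, 0.01, -0.3], [0, 0, 0]],
    [55, [0, 0, -0.3], [0, 0, 0]],
    [55, [0, 0, -0.3], [0, 0, 0]],
    [55, [0, 0, -0.2], [0, 0, 0]],
    [55, [0, 0, 0], [0, 0, 0]],
  ],
)

```text
clock: 20.82
eef_pos: [475.8, -273.2, 86.7]
tool_rot: [-3.141, -0.525, 2.942]
force: [-0.1, -0.5, -0.6]
width: 55.1
gripper_force: 0.0
```

Request:
send_rows(
  series=[
    [42, [0, 0, 0], [0, 0, 0]],
    [34, [0, 0, 0], [0, 0, 0]],
    [30, [0, 0, 0], [0, 0, 0]],
    [28, [0, 0, 0], [0, 0, 0]],
    [28, [0, 0, 0], [0, 0, 0]],
  ],
)

```text
clock: 21.45
eef_pos: [476.8, -274.0, 88.6]
tool_rot: [-3.14, -0.521, 2.942]
force: [1.7, 0.0, 4.6]
width: 35.5
gripper_force: 59.9
```

```bash
python3 - <<'E'
from tg import *
go(rack(0),RR)
E
```

```text
shift [-0.01 -0.   -0.02] turn [0.02 0.03 0.03] | 21.45 [ 476.8 -274.    88.6] [1.7 0.  4.6] 35.5
```

Request:
send_rows(
  series=[
    [28, [0, 0, 0.3], [0, 0, 0]],
    [28, [0, 0, 0.4], [0, 0, 0]],
    [28, [0, 0, 0.5], [0, 0, 0]],
    [28, [0, 0, 0.6], [0, 0, 0]],
    [28, [0, 0, 0.6], [0, 0, 0]],
    [28, [0, 0, 0], [0, 0, 0]],
  ],
)

```text
clock: 22.2
eef_pos: [477.3, -274.9, 235.9]
tool_rot: [-3.138, -0.516, 2.941]
force: [0.2, -1.0, -1.8]
width: 35.3
gripper_force: 59.9
```

```bash
python3 - <<'E'
from tg import *
q=sensors.read_state()['qpos']; print(q); go(jaw(110,34.3),RJ); seq([('ju',jaw(110,34.3),RJ),('j',jaw(0,34.3),RJ)],q)
E
```

```text
[ 0.12  0.84  0.57  1.4  -0.21  1.49  2.07]
shift [-0.05  5.89  0.19] turn [-0.06 -6.95  4.16] | 22.2 [ 477.3 -274.9  235.9] [ 0.2 -1.  -1.8] 35.3
ju 0.0 margin 0.42 [-0.51  0.37  0.41  2.05 -0.25  0.67  1.79]
j 0.0 margin 0.3 [-0.42  0.59  0.3   1.99 -0.34  0.53  1.87]
```

Request:
send_rows(
  series=[
    [28, [0, 0.49, 0.1], [0, -0.58, 0.35]],
    [28, [0, 0.49, 0.1], [0, -0.58, 0.35]],
    [28, [0, 0.49, 0], [0, -0.58, 0.35]],
    [28, [0, 0.49, 0], [0, -0.58, 0.35]],
    [28, [0, 0.49, 0], [0, -0.58, 0.35]],
    [28, [0, 0.49, 0], [0, -0.58, 0.35]],
    [28, [0, 0.49, 0], [0, -0.58, 0.35]],
    [28, [0, 0.49, 0], [0, -0.58, 0.35]],
  ],
)

```text
clock: 23.2
eef_pos: [475.6, -37.3, 243.9]
tool_rot: [3.112, -0.119, -3.083]
force: [0.2, 0.4, -1.0]
width: 35.4
gripper_force: 59.9
```

Request:
send_rows(
  series=[
    [28, [0, 0.49, 0], [0, -0.58, 0.35]],
    [28, [-0.01, 0.49, 0], [0, -0.58, 0.35]],
    [28, [-0.02, 0.49, 0], [0, -0.58, 0.34]],
    [28, [-0.02, 0.49, 0], [-0.06, -0.57, 0.34]],
    [28, [0, 0, 0], [0, 0, 0]],
  ],
)

```text
clock: 23.82
eef_pos: [471.3, 81.7, 243.6]
tool_rot: [3.14, 0.078, -2.958]
force: [-0.7, 1.2, -1.2]
width: 35.0
gripper_force: 60.1
```

```bash
python3 - <<'E'
from tg import *
print(sensors.read_state()['qpos']); go(jaw(64,34.3),RJ)
E
```

```text
[-0.57  0.39  0.46  2.06 -0.28  0.67  1.82]
shift [ 0.48  0.02 -0.57] turn [ 0.   -0.11 -0.11] | 23.825 [471.3  81.7 243.6] [-0.7  1.2 -1.2] 35.0
```

Request:
send_rows(
  series=[
    [28, [0.16, 0.01, -0.19], [0, -0.05, -0.05]],
    [28, [0.16, 0.01, -0.19], [0, -0.05, -0.05]],
    [28, [0.16, 0, -0.19], [0, 0, 0]],
    [28, [0, 0, 0], [0, 0, 0]],
    [28, [0, 0, 0], [0, 0, 0]],
  ],
)

```text
clock: 24.45
eef_pos: [502.1, 79.9, 209.5]
tool_rot: [-3.14, 0.088, -2.972]
force: [-0.6, 0.7, -1.2]
width: 35.1
gripper_force: 60.2
```

```bash
python3 - <<'E'
from tg import *
go(jaw(64,34.3),RJ)
f=lambda n,u,v,w,h,s:cv2.resize(cv2.imread(f'pics/{n}.png')[v:v+h,u:u+w],None,fx=s,fy=s,interpolation=cv2.INTER_CUBIC)
s=grab('side','side6');t=grab('top','top6')
print('mouth',proj(s,M),proj(t,M),'tip exp',proj(s,M+14*jz),proj(t,M+14*jz),'shoulder',proj(s,M+64*jz),proj(t,M+64*jz))
b=np.zeros((600,800,3),np.uint8)
b[:600,:480]=f('side6',265,170,80,100,6); b[:600,485:795]=f('top6',225,210,62,120,5)
cv2.imwrite('pics/c6.png',b)
E
```

```text
shift [-0.03  0.05  0.  ] turn [0.02 0.01 0.06] | 24.45 [502.1  79.9 209.5] [-0.6  0.7 -1.2] 35.1
mouth [296.19 218.59] [287.5  242.96] tip exp [292.91 216.64] [287.75 246.14] shoulder [280.52 209.3 ] [288.7  258.19]
```

View pics/c6.png

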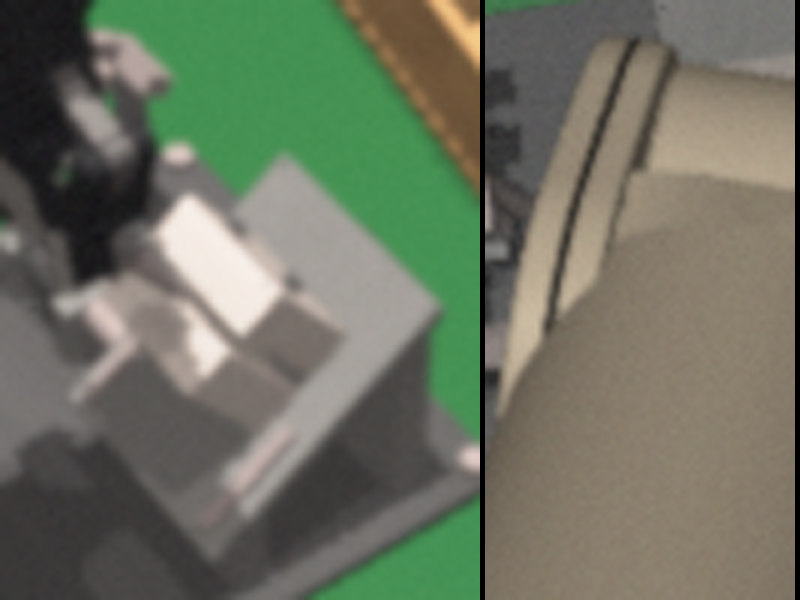

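The last crop shows the blade tip at about (175,270) just above the gap, whose mouth centre is near (190,293); this agrees with the expected tip projection (167,280). I'll correct the small offset and insert, guided by force.

Request:
send_rows(
  series=[
    [28, [-0.03, 0.05, 0], [0.02, 0.01, 0.06]],
    [28, [0, 0, 0], [0, 0, 0]],
    [28, [0, 0, 0], [0, 0, 0]],
    [28, [0, 0, 0], [0, 0, 0]],
  ],
)

```text
clock: 25.05
eef_pos: [500.4, 83.4, 209.8]
tool_rot: [3.141, 0.088, -2.966]
force: [-0.9, 0.7, -1.1]
width: 35.2
gripper_force: 60.2
```

```bash
python3 - <<'E'
from tg import *
go(jaw(64,34.3),RJ)
E
```

```text
shift [-0.01 -0.01 -0.  ] turn [-0.01  0.01 -0.01] | 25.05 [500.4  83.4 209.8] [-0.9  0.7 -1.1] 35.2
```

Request:
send_rows(
  series=[
    [28, [0.04, 0, -0.07], [0, 0, 0]],
    [28, [0.05, 0.01, -0.07], [0, 0, 0]],
    [28, [0.04, 0.01, -0.07], [0, 0, 0]],
    [28, [0.05, 0.01, -0.07], [0, 0, 0]],
    [28, [0, 0, 0], [0, 0, 0]],
  ],
)

```text
clock: 25.68
eef_pos: [511.2, 85.2, 192.5]
tool_rot: [3.141, 0.087, -2.966]
force: [-0.4, -0.2, -0.6]
width: 35.1
gripper_force: 60.2
```

```bash
cat >> tg.py <<'E'
def where(g=34.3):
    s=sensors.read_state(); R=Ro.from_euler('xyz',s['tool_rot']); d=s['eef_pos']-2*R.apply([0,0,1])-g*jz-M
    print('shoulder rel mouth jx,jy,jz',[round(float(d@k),2) for k in(jx,jy,jz)],'force',[round(float(s['force']@k),2) for k in(jx,jy,jz)],s['clock'],round(s['width'],1))
E
python3 - <<'E'
from tg import *
where(); go(jaw(44,34.3),RJ)
E
```

```text
shoulder rel mouth jx,jy,jz [-0.44, 0.35, 43.48] force [-0.66, -0.1, -0.21] 25.675 35.1
shift [ 0.   -0.01  0.01] turn [-0.   -0.   -0.01] | 25.675 [511.2  85.2 192.5] [-0.4 -0.2 -0.6] 35.1
```

Tip about 6 mm below the mouth plane with no contact force, so it is in the gap. Continuing.

Request:
send_rows(
  series=[
    [28, [0.05, 0.01, -0.07], [0, 0, 0]],
    [28, [0.05, 0, -0.06], [0, 0, 0]],
    [28, [0.05, 0.01, -0.07], [0, 0, 0]],
    [28, [0.05, 0.01, -0.07], [0, 0, 0]],
    [28, [0, 0, 0], [0, 0, 0]],
  ],
)

```text
clock: 26.3
eef_pos: [523.2, 87.0, 176.3]
tool_rot: [3.141, 0.087, -2.966]
force: [0.1, -0.1, -1.0]
width: 35.2
gripper_force: 60.2
```

```bash
python3 - <<'E'
from tg import *
where(); go(jaw(0,34.3),RJ)
E
```

```text
shoulder rel mouth jx,jy,jz [0.23, 0.09, 23.29] force [-0.56, -0.11, -0.87] 26.3 35.2
shift [ 0.22  0.04 -0.32] turn [-0.   -0.   -0.01] | 26.3 [523.2  87.  176.3] [ 0.1 -0.1 -1. ] 35.2
```

Request:
send_rows(
  series=[
    [28, [0.05, 0.01, -0.07], [0, 0, 0]],
    [28, [0.05, 0.01, -0.07], [0, 0, 0]],
    [28, [0.05, 0.01, -0.07], [0, 0, 0]],
    [28, [0.04, 0, -0.06], [0, 0, 0]],
    [28, [0, 0, 0], [0, 0, 0]],
  ],
)

```text
clock: 26.92
eef_pos: [534.6, 88.7, 160.2]
tool_rot: [3.141, 0.087, -2.967]
force: [0.1, -0.2, -1.5]
width: 35.3
gripper_force: 60.2
```

```bash
python3 - <<'E'
from tg import *
where(); go(jaw(0,34.3),RJ)
E
```

```text
shoulder rel mouth jx,jy,jz [0.4, -0.24, 3.47] force [-0.81, -0.24, -1.31] 26.925 35.3
shift [ 0.03  0.01 -0.05] turn [-0.    0.   -0.01] | 26.925 [534.6  88.7 160.2] [ 0.1 -0.2 -1.5] 35.3
```

Request:
send_rows(
  series=[
    [28, [0.015, 0.002, -0.025], [0, 0, 0]],
    [28, [0.015, 0.003, -0.025], [0, 0, 0]],
    [28, [0.01, 0.002, -0.015], [0, 0, 0]],
    [28, [0, 0, 0], [0, 0, 0]],
  ],
)

```text
clock: 27.42
eef_pos: [537.0, 89.2, 156.7]
tool_rot: [3.141, 0.088, -2.967]
force: [-1.7, 0.6, 0.7]
width: 35.3
gripper_force: 60.4
```

```bash
python3 - <<'E'
from tg import *
where()
E
```

```text
shoulder rel mouth jx,jy,jz [0.39, -0.11, -0.76] force [-0.84, 0.87, 1.5] 27.425 35.3
```

Request:
send_rows(
  series=[
    [28, [0.01, 0.002, -0.015], [0, 0, 0]],
    [28, [0.01, 0.002, -0.015], [0, 0, 0]],
    [28, [0, 0, 0], [0, 0, 0]],
  ],
)

```text
clock: 27.8
eef_pos: [537.0, 89.2, 156.6]
tool_rot: [3.14, 0.087, -2.967]
force: [-10.5, -0.4, 19.3]
width: 35.4
gripper_force: 63.0
```

```bash
python3 - <<'E'
from tg import *
where()
E
```

```text
shoulder rel mouth jx,jy,jz [0.3, -0.18, -0.87] force [2.54, 1.41, 21.84] 27.8 35.4
```

Seated on the shoulder: 22 N along the blade and no further travel. Easing off and releasing.

Request:
send_rows(
  series=[
    [28, [-0.015, -0.003, 0.025], [0, 0, 0]],
    [36, [0, 0, 0], [0, 0, 0]],
    [45, [0, 0, 0], [0, 0, 0]],
    [58, [0, 0, 0], [0, 0, 0]],
    [58, [0, 0, 0], [0, 0, 0]],
    [58, [-0.06, -0.01, 0.1], [0, 0, 0]],
    [58, [-0.12, -0.02, 0.2], [0, 0, 0]],
    [58, [0, 0, 0], [0, 0, 0]],
  ],
)

```text
clock: 28.8
eef_pos: [526.5, 87.4, 175.6]
tool_rot: [3.141, 0.09, -2.967]
force: [-0.1, -0.2, -0.4]
width: 58.2
gripper_force: 0.0
```

Request:
send_rows(
  series=[
    [58, [-0.2, -0.03, 0.3], [0, 0, 0]],
    [58, [-0.3, 0, 0.5], [0, 0, 0]],
    [58, [-0.3, -0.3, 0.5], [0, 0, 0]],
    [58, [0, -0.6, 0.2], [0, 0, 0]],
    [58, [0, -0.9, 0], [0, 0, 0]],
    [58, [0, -0.9, 0], [0, 0, 0]],
    [58, [0, -0.9, 0], [0, 0, 0]],
    [58, [0, -0.9, 0], [0, 0, 0]],
  ],
)

```text
clock: 29.8
eef_pos: [478.5, -185.9, 264.6]
tool_rot: [3.141, 0.089, -2.966]
force: [0.6, 0.9, -0.6]
width: 57.8
gripper_force: 0.0
```

```bash
python3 - <<'E'
from tg import *
print(sensors.read_state()['qpos'])
s=grab('side','side7');t=grab('top','top7')
top=M+50*jz; 
for n,d in(('s',s),('t',t)):
    p=proj(d,top); print(n,'handle top exp',p,dep(d,*p).round(1),'exp',top.round(1)); 
    # grey handle top face area in depth: points inside handle box
    c=[]
    for du in range(-22,23):
        for dv in range(-22,23):
            x=dep(d,round(p[0])+du,round(p[1])+dv)-M; l=np.array([x@jx,x@jy,x@jz])
            if 8<l[2]<70 and abs(l[0])<25 and abs(l[1])<35: c.append(l)
    c=np.array(c); print(len(c),c.min(0),c.max(0),np.median(c[c[:,2]>44],0), (c[:,2]>44).sum())
# lever ball
im=s['img'].max(2); m=(im[148:175,255:285]<55); v,u=np.nonzero(m); print('ball px',u.mean()+255,v.mean()+148,m.sum(),lever(s,u.mean()+255,v.mean()+148)[0])
E
```

```text
[ 0.01  0.41  0.46  1.95 -0.33  0.78  2.41]
s handle top exp [284.1  211.42] [ 424.  -202.4  499.6] exp [527.2  87.6 172. ]
2 [-9.02 11.08 50.66] [-8.58 16.03 52.23] [-8.8  13.55 51.45] 2
t handle top exp [288.42 254.7 ] [527.2  87.6 171.9] exp [527.2  87.6 172. ]
330 [-12.89 -18.07   8.02] [ 6.87 17.51 54.45] [-0.62 -0.14 49.73] 171
ball px 271.9465930018416 158.17863720073666 543 [ 0.75 -0.09]
```

Request:
send_rows(
  series=[
    [58, [-0.5, -0.5, 0.6], [0, 0, 0]],
    [58, [-0.5, -0.5, 0.6], [0, 0, 0]],
    [58, [-0.3, -0.5, 0.6], [0, 0, 0]],
    [58, [0, 0, 0], [0, 0, 0]],
  ],
)

```text
clock: 30.4
eef_pos: [399.9, -277.6, 375.4]
tool_rot: [-3.137, 0.093, -2.971]
force: [0.6, 1.0, -0.2]
width: 58.5
gripper_force: 0.0
```

```bash
python3 - <<'E'
from tg import *
s=grab('side','side8');t=grab('top','top8'); s5,t5,t0=load('side5'),load('top5'),load('top0')
dd=lambda a,b,u,v,r=8:np.abs(a['img'][v-r:v+r,u-r:u+r].astype(int)-b['img'][v-r:v+r,u-r:u+r]).mean()
print('ball diff side,top',dd(s,s5,269,160),dd(t,t5,207,236),'round diff',dd(t,t0,437,283,6),'bracket',dd(t,t0,358,186),'collar',dd(t,t0,389,215),'blue',dd(t,t0,458,226),dd(t,t0,508,292),'driver',dd(t,t0,425,340))
for d,(u0,u1,v0,v1) in((t,(200,215,229,244)),):
    m=d['img'][v0:v1,u0:u1].max(2)<55; v,u=np.nonzero(m); print('ball top',u.mean()+u0,v.mean()+v0,m.sum())
p=proj(t,M+50*jz); print(dep(t,*p)); print(sensors.read_state()['clock'])
E
```

```text
ball diff side,top 43.153645833333336 3.6861979166666665 round diff 3.7037037037037037 bracket 3.7265625 collar 3.7122395833333335 blue 49.106770833333336 39.47265625 driver 12.93359375
ball top 207.23493975903614 236.5421686746988 166
[527.1   87.61 172.4 ]
30.5
```

Request:
send_rows(
  series=[
    [58, [-0.1, 0.8, 0], [0, 0, 0]],
    [58, [-0.1, 0.8, 0], [0, 0, 0]],
    [58, [0, 0.8, 0], [0, 0, 0]],
    [58, [0, 0.8, 0], [0, 0, 0]],
    [58, [0, 0.8, 0], [0, 0, 0]],
    [58, [0, 0, 0], [0, 0, 0]],
  ],
)

```text
clock: 31.25
eef_pos: [387.7, -29.5, 371.1]
tool_rot: [3.14, 0.085, -2.956]
force: [-0.0, -0.4, -0.2]
width: 57.8
gripper_force: 0.0
```

```bash
python3 - <<'E'
from tg import *
t=grab('top','top9'); t0=load('top0')
dd=lambda a,b,u,v,r=8:np.abs(a['img'][v-r:v+r,u-r:u+r].astype(int)-b['img'][v-r:v+r,u-r:u+r]).mean()
print('blue',dd(t,t0,458,226),dd(t,t0,508,292),dd(t,t0,492,341),'driver',dd(t,t0,425,340),'round',dd(t,t0,437,283,6),'cup',dd(t,t0,503,198),sensors.read_state()['eef_pos'])
E
```

```text
blue 48.09765625 38.420572916666664 46.490885416666664 driver 66.36197916666667 round 2.025462962962963 cup 1.7473958333333333 [387.87 -31.81 371.3 ]
```

```bash
python3 - <<'E'
from tg import *
np.set_printoptions(precision=0,suppress=True)
t=load('top9'); t0=load('top0'); t5=load('top5')
for u,v in((458,226),(508,292),(492,341),(425,340)):
    print(u,v,[(d['img'][v-4:v+5:4,u-4:u+5:4].reshape(-1,3)[[0,4,8]].tolist(), [dep(d,u+k,v)[2].round() for k in(-6,0,4)]) for d in(t0,t)])
def blue(d):
    i=d['img'].astype(int); m=((i[...,2]>i[...,0]+40)&(i[...,2]>i[...,1]+40)).astype(np.uint8); n,_,st,c=cv2.connectedComponentsWithStats(m); return [(c[k].round(1).tolist(),int(st[k,4])) for k in range(1,n) if st[k,4]>20]
for d in(t0,t5,load('top6'),load('top8'),t): print(blue(d))
E
```

```text
458 226 [([[15, 27, 60], [31, 57, 115], [58, 102, 189]], [np.float64(56.0), np.float64(100.0), np.float64(99.0)]), ([[65, 122, 75], [67, 124, 79], [62, 122, 74]], [np.float64(2.0), np.float64(1.0), np.float64(1.0)])]
508 292 [([[13, 39, 84], [60, 103, 191], [54, 93, 178]], [np.float64(80.0), np.float64(102.0), np.float64(101.0)]), ([[66, 122, 77], [67, 124, 79], [64, 121, 76]], [np.float64(3.0), np.float64(2.0), np.float64(1.0)])]
492 341 [([[18, 32, 67], [45, 82, 168], [47, 89, 175]], [np.float64(83.0), np.float64(96.0), np.float64(84.0)]), ([[54, 95, 183], [71, 127, 82], [70, 125, 80]], [np.float64(9.0), np.float64(-1.0), np.float64(-1.0)])]
425 340 [([[17, 17, 18], [37, 34, 36], [32, 31, 34]], [np.float64(31.0), np.float64(37.0), np.float64(37.0)]), ([[93, 84, 73], [113, 104, 90], [132, 121, 106]], [np.float64(722.0), np.float64(721.0), np.float64(719.0)])]
[([460.9, 224.0], 135), ([511.5, 292.7], 143), ([495.4, 343.8], 180)]
[([426.8, 238.8], 570), ([480.4, 336.0], 1242)]
[([426.9, 238.9], 577), ([480.7, 335.6], 1243)]
[([426.8, 239.0], 582), ([480.7, 335.8], 1236)]
[([426.9, 238.9], 581), ([482.4, 330.8], 1085)]
```

```bash
python3 - <<'E'
from tg import *
def blue(d):
    i=d['img'].astype(int); m=((i[...,2]>i[...,0]+40)&(i[...,2]>i[...,1]+40)).astype(np.uint8); n,_,st,c=cv2.connectedComponentsWithStats(m); return [(c[k].round(1).tolist(),st[k].tolist()) for k in range(1,n) if st[k,4]>20]
for n in('side0','side1','side2','side3','side5','side8','top3','top9'): print(n,blue(load(n)))
E
```

```text
side0 [([400.8, 353.8], [393, 341, 18, 31, 276]), ([365.9, 437.3], [361, 424, 11, 29, 255]), ([305.4, 449.0], [298, 434, 16, 30, 365])]
side1 [([374.2, 349.9], [353, 331, 45, 40, 698]), ([305.4, 451.3], [255, 430, 109, 40, 1993])]
side2 [([374.2, 349.9], [353, 331, 45, 40, 697]), ([305.4, 451.3], [255, 430, 109, 40, 1992])]
side3 [([374.2, 349.9], [353, 331, 45, 40, 699]), ([305.4, 451.3], [255, 430, 109, 40, 1992])]
side5 [([374.2, 349.9], [354, 331, 44, 40, 692]), ([305.4, 451.3], [255, 430, 109, 40, 2001])]
side8 [([374.1, 349.9], [353, 331, 45, 40, 708]), ([305.3, 451.4], [255, 431, 109, 39, 1988])]
top3 [([426.8, 239.0], [407, 228, 45, 25, 580]), ([480.7, 335.6], [462, 291, 40, 88, 1246])]
top9 [([426.9, 238.9], [407, 228, 45, 25, 581]), ([482.4, 330.8], [468, 291, 34, 88, 1085])]
```

```bash
python3 -c "
from cell import ctrl
print(ctrl.finish_job())"
```

```text
the job is handed in; nothing more can be done
None
```

The lever is home in the arrow-marked notch, and the rectangular-handled gauge stands seated between the jaws, released. I handed the job in at about 31 s; the three blue look-alikes toppled by themselves in the first second, with the arm nowhere near them.

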